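Check bearing housings with a plug gauge and cull the reject

TASK

Check the bores of the three bearing housings in the plywood fixture with the plug gauge, one after the other from left to right as the robot sees them: a good bore takes the plug until the gauge's collar rests on the housing, a bad one was not reamed to depth and stops it part-way. Feel for it with a light hand and never force the gauge. Then stand the gauge back in its wooden stand with its collar down on the block, set any housing that stopped the gauge gently upright in the red reject tray, leave the good ones in their pockets, and do not disturb the things lying around.

Things in the scene. Friction and masses are not known exactly. Their poses are not given: they have to be found in the camera images.
- housing_1_face (a point): Steel bearing housing, loose, 500 g, 44 mm high: flange 64 x 64 x 8 mm, on it a round boss 44 mm in diameter (grasp that). Point: centre of the top face, at the bore's mouth; z up, x and y along the flange's sides. Bore 21.2 mm wide, sharp-edged; 36 mm deep if good, else a shoulder stops the gauge 17 mm down. All three look alike from outside; which is where changes.
- housing_2_face (a point): Steel bearing housing, loose, 500 g, 44 mm high: flange 64 x 64 x 8 mm, on it a round boss 44 mm in diameter (grasp that). Point: centre of the top face, at the bore's mouth; z up, x and y along the flange's sides. Bore 21.2 mm wide, sharp-edged; 36 mm deep if good, else a shoulder stops the gauge 17 mm down. All three look alike from outside; which is where changes.
- housing_3_face (a point): Steel bearing housing, loose, 500 g, 44 mm high: flange 64 x 64 x 8 mm, on it a round boss 44 mm in diameter (grasp that). Point: centre of the top face, at the bore's mouth; z up, x and y along the flange's sides. Bore 21.2 mm wide, sharp-edged; 36 mm deep if good, else a shoulder stops the gauge 17 mm down. All three look alike from outside; which is where changes.
- housing_1: The same housing as housing_1_face; origin at the centre of its underside, 44 mm below that point.
- housing_2: The same housing as housing_2_face; origin at the centre of its underside, 44 mm below that point.
- housing_3: The same housing as housing_3_face; origin at the centre of its underside, 44 mm below that point.
- pocket_left (a point): Centre of the floor of the left pocket (seen from the robot) of the fixed plywood fixture: plate 92 x 266 x 14 mm, three pockets 67 x 67 mm, 6 mm deep, 82 mm apart along the fixture's y, the left one at +y; pocket floor 8 mm above the table. A housing's flange has 1.5 mm play all round in it. Axes: the fixture's.
- pocket_middle (a point): Centre of the floor of the middle pocket (seen from the robot) of the fixed plywood fixture: plate 92 x 266 x 14 mm, three pockets 67 x 67 mm, 6 mm deep, 82 mm apart along the fixture's y, the left one at +y; pocket floor 8 mm above the table. A housing's flange has 1.5 mm play all round in it. Axes: the fixture's.
- pocket_right (a point): Centre of the floor of the right pocket (seen from the robot) of the fixed plywood fixture: plate 92 x 266 x 14 mm, three pockets 67 x 67 mm, 6 mm deep, 82 mm apart along the fixture's y, the left one at +y; pocket floor 8 mm above the table. A housing's flange has 1.5 mm play all round in it. Axes: the fixture's.
- gauge_grip (a point): Plug gauge, 140 g, 94 mm long, upright: oiled steel plug 20 mm in diameter, 34 mm long (end tapered to 16 mm over 3.5 mm), steel collar 30 mm in diameter, 6 mm thick, dark blue hexagonal handle 17 mm across flats, 54 mm long. Point: on the axis, in mid-handle, 68 mm above the plug's end. z along the gauge to the handle's end; x square to two flats (the others every 60 degrees).
- gauge_tip (a point): Centre of the lower end of the gauge's plug, on the axis; axes as gauge_grip.
- gauge: The same gauge; origin at gauge_tip, same axes.
- stand_mouth (a point): Centre of the top of the gauge's stand, a fixed dark wooden block 64 x 64 mm, 46 mm high, with a rubber foot 72 x 72 mm; in it an upright hole 26 mm in diameter and 40 mm deep. The gauge stands in it with its collar on the block.
- reject_tray_in (a point): Centre of the inner floor of the fixed open red tray, outside 124 x 124 x 28 mm, walls and floor 4 mm thick; x and y along its sides.
- reject_tray: The same tray; origin at the centre of its underside, 4 mm below reject_tray_in.
- mug: White mug, 91 mm high, a bystander; origin under it.
- tape_roll: Roll of masking tape lying flat, 96 mm wide, 25 mm high, a bystander; origin under its centre.
- tape_measure: Yellow tape measure, 66 x 74 x 36 mm, a bystander; origin under its centre.
- caliper: Calliper lying flat, 214 mm long, a bystander; origin under its centre.
- pliers: Red pliers lying flat, 187 mm long, a bystander; origin under their centre.
Not all that is in view belongs to the job. Leave any yellow look-alike of the gauge alone.

How it is judged:
By the outcome, as a careful person would: the job done as asked, in the order asked, and still so for the second after the job is handed in, with the robot touching nothing.
It also fails if it takes over 72 s, if anything falls off the work surface, if the arm or the gripper's body presses on something with over 40 N, if the wrist force passes 120 N, or if a joint passes its speed limit or range.

ROBOT

A 7-joint arm with a two-finger parallel gripper is mounted at the origin on the work surface; the furniture and walls round the work are solid. World frame = base frame: x ahead of the robot, y to its left, z up, the work surface at z = 0. Lengths are in m, angles in rad, forces in N, time in s.
With the tool pointing down it reaches from about 0.4 to 0.875 m from the base axis. Payload 6.5 kg.
Tool frame: the origin (TCP) lies midway between the tips of the shut fingers; the grasp point (between the pads) lies 19 mm behind it (grasp_offset is the distance from the TCP to the grasp point, in m); x points along the fingers, y is the direction in which the jaws open and shut, and the axes are right-handed (so a half turn about x gives the same grasp; the last joint's range is limited). The gripper opens to 88 mm and grips with 3 to 60 N. Pads are 18 mm wide; open, the fingers measure 123 mm over their backs; the gripper's body (75 mm by 187 mm) begins 45 mm behind the grasp point.
Start: joints at [1.279, 0.536, -0.004, 1.538, 0.003, 1.067, -0.071], TCP at [0.146, -0.633, 0.21] pointing down, gripper open.
Joint ranges: [-2.7, 2.7], [-0.37, 2.16], [-1.27, 1.26], [0.24, 2.4], [-1.31, 4.45], [0.19, 1.91], [-2.76, 2.76]. Speed limits (rad/s): [2.39, 2.39, 3.14, 3.14, 3.14, 3.14, 3.14].

INTERFACE

Orientations are given as [roll, pitch, yaw] about the fixed x, y, z axes, in that order (R = Rz(yaw) Ry(pitch) Rx(roll)).
In Python, from rig import * gives the robot as it stands. The module is installed in compiled form; this text tells all that it offers.
- The arm moves only by the shell command python3 -m inch 'ROWS'. ROWS is JSON, a list of rows, each a list of 7 numbers: the shift along the tool's x, y, z in m, then the turn, a rotation vector about the tool's x, y, z in rad, then the opening in per cent of the stroke, from 0 (shut) to 100 (fully open). A call has 1 to 20 rows; each row shifts and turns the commanded pose from where the row before left it, along the tool's axes as they then stand; what a row does not reach is not made up. A row lasts 1/8 s, in which the tool goes at most 62.5 mm and 10.7 degrees, less where a joint would pass 70% of its speed; a pose out of reach is approached as far as the arm can. A call is refused whole if a number of a shift passes 0.0625 or a number of a turn 0.188, either way. A call with a gripper value outside its range is refused whole. The fingers move at their own pace and stop on an object; the grip force is fixed at half the most. Time passes only in rows, so rows that do not move let the fingers close. It gives the time, the measured TCP pose, the force and the opening at its end, in the units of the state.
- sense(): the state, without advancing time (a new reading comes with each control period).
- camera(name): name is "scene" or "top" or "wrist"; returns (picture, depth): 384x512x3 uint8, red, green, blue; 384x512 float32, m along the optical axis (not along the pixel's ray), 0 where there is no reading.
- calibration(name): a dict with "K" (3x3 intrinsics, pixels), "extrinsics" (4x4, takes a point from camera to world coordinates). Camera axes: x right, y up, looking along -z (the intrinsics and any distortion apply to the point x, -y, -z); pixel columns grow to the right and rows downward; lengths in m; the calibration is good to about 2 mm. A picture is of the moment at which its call begins: read the wrist's pose just before it. calibration takes no time and is no camera call; for the wrist camera it gives the pose at the moment of the call.
- job_done(): hands the job in, once; it reports no verdict.
The state is a dict: "time": time; "joint_positions": joint angles; "qd": joint speeds; "tau": joint torques, N m; "position": TCP position; "tcp_rot": TCP orientation; "ft_force": force on the tool from outside, world axes, zero at the start; "torque": the same for the moment, N m; "gripper_width": finger opening in m.
Only numpy, scipy, OpenCV 4.12 (cv2) and the standard library are available. Lean on these libraries where they do the work, as an engineer would, in place of code of your own. Each camera call takes 0.05 s, during which the arm holds its last target.

## Working session

There is one attempt and no reset: what is moved stays moved. The work goes in short steps, Python scripts to look and compute and a shell command to move; the robot and the scene stay as the last step left them, time stands still between calls to the robot, and variables do not carry over. Pictures are saved under pics/ and viewed, and the job is handed in when it is done.

```bash
mkdir -p pics; ls; python3 - <<'E'
from rig import *
import cv2,numpy as np
s=sense();print({k:np.round(v,4).tolist() for k,v in s.items()})
for n in ["scene","top","wrist"]:
    c=calibration(n);print(n,c['K'],c['extrinsics'],[k for k in c])
    p,d=camera(n);cv2.imwrite(f"pics/{n}0.png",p[:,:,::-1]);np.save(f"pics/{n}0d.npy",d);np.save(f"pics/{n}0p.npy",p)
print(sense()['time'])
E
```

```text
pics
{'time': 0.0, 'joint_positions': [1.2788, 0.5372, -0.0044, 1.5389, 0.0026, 1.0673, -0.0712], 'qd': [-0.0002, -0.0012, 0.0002, 0.0015, 0.0006, 0.0015, -0.0014], 'tau': [0.0002, -57.0985, 0.9908, -25.1602, -0.0562, 0.0178, 0.0002], 'position': [0.1453, -0.6329, 0.2094], 'tcp_rot': [-1.4938, 1.569, 1.8737], 'ft_force': [0.1011, -0.7184, 0.0188], 'torque': [-0.0243, 0.014, -0.0222], 'gripper_width': 0.0882}
scene [[388.4226149    0.         260.85072659]
 [  0.         388.4226149  185.63100468]
 [  0.           0.           1.        ]] [[-0.6418621   0.55572508 -0.5283774  -0.13254117]
 [-0.76659669 -0.44839955  0.4596383   0.51697503]
 [ 0.01850835  0.70007677  0.71382768  0.93095107]
 [ 0.          0.          0.          1.        ]] ['K', 'extrinsics']
top [[451.8625456    0.         262.24708244]
 [  0.         451.8625456  189.14770996]
 [  0.           0.           1.        ]] [[ 3.03513869e-02  9.89612772e-01 -1.40518165e-01  3.20977562e-01]
 [-9.99522831e-01  3.08562539e-02  1.41504011e-03 -5.71473893e-02]
 [ 5.73620595e-03  1.40408166e-01  9.90077089e-01  1.54066807e+00]
 [ 0.00000000e+00  0.00000000e+00  0.00000000e+00  1.00000000e+00]] ['K', 'extrinsics']
wrist [[274.55377543   0.         255.96473912]
 [  0.         274.55377543 192.67580157]
 [  0.           0.           1.        ]] [[ 0.22428515  0.92230096  0.31473341  0.22705484]
 [-0.97451827  0.21332929  0.06931633 -0.61417852]
 [-0.00321134 -0.32226008  0.94664572  0.38388067]
 [ 0.          0.          0.          1.        ]] ['K', 'extrinsics']
0.15
```

View pics/top0.png

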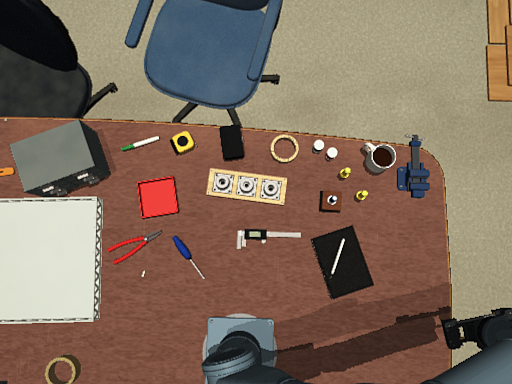

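View pics/scene0.png

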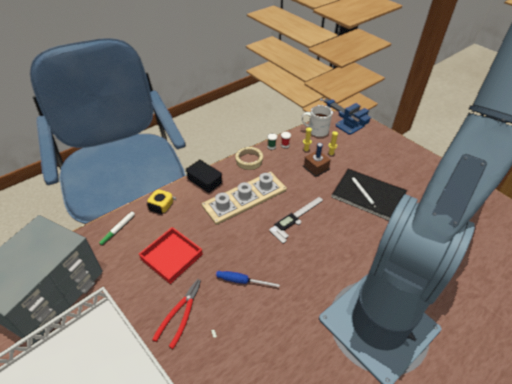

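View pics/wrist0.png

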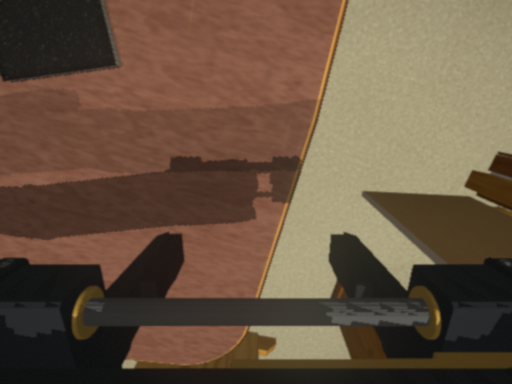

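The top view shows the stand with the gauge at about (330,201), yellow look-alikes at (345,173) and (362,195), housings at (223,184), (247,186) and (270,189), and the red tray at (158,197). I'll get rough coordinates next.

```bash
cat > h.py <<'E'
from rig import *
import cv2,numpy as np
from scipy.spatial.transform import Rotation as R
def ray(c,u,v):
    K,E=c['K'],c['extrinsics']
    d=np.array([(u-K[0,2])/K[0,0],-(v-K[1,2])/K[1,1],-1.0])
    return E[:3,3],E[:3,:3]@d
def onz(c,u,v,z):
    o,d=ray(c,u,v);return o+d*(z-o[2])/d[2]
def proj(c,P):
    K,E=c['K'],c['extrinsics']
    q=E[:3,:3].T@(np.asarray(P)-E[:3,3]);return K[0,0]*q[0]/-q[2]+K[0,2],K[1,1]*-q[1]/-q[2]+K[1,2]
def two(c1,p1,c2,p2):
    o1,d1=ray(c1,*p1);o2,d2=ray(c2,*p2)
    A=np.stack([d1,-d2],1);t=np.linalg.lstsq(A,o2-o1,rcond=None)[0]
    a,b=o1+t[0]*d1,o2+t[1]*d2
    return (a+b)/2,np.linalg.norm(a-b)
def snap(n,tag):
    c=calibration(n);p,d=camera(n);cv2.imwrite(f"pics/{tag}.png",p[:,:,::-1]);np.save(f"pics/{tag}d.npy",d);np.savez(f"pics/{tag}c.npz",**c);return c,p,d
def st():
    s=sense();r=R.from_euler('xyz',s['tcp_rot'])
    print('t',round(s['time'],3),'pos',np.round(s['position'],4),'F',np.round(s['ft_force'],2),'T',np.round(s['torque'],3),'w',round(float(s['gripper_width']),4));print('axes(cols x,y,z):\n',np.round(r.as_matrix(),4));return s,r
E
python3 - <<'E'
from h import *
c=calibration('top')
for n,u,v,z in [('stand',330,201,.046),('h1',223,184,.052),('h2',247,186,.052),('h3',270,189,.052),('tray',158,197,.004),('mug',381,157,.08),('gaugetop',333,199,.106),('y1',345,173,.05),('y2',362,195,.05),('tape',285,149,.02),('vise',415,180,.05)]:
    print(n,np.round(onz(c,u,v,z),3))
p=cv2.imread('pics/top0.png');cv2.imwrite('pics/top0z.png',cv2.resize(p[110:260,130:440],None,fx=2.5,fy=2.5,interpolation=cv2.INTER_CUBIC))
p=cv2.imread('pics/scene0.png');cv2.imwrite('pics/scene0z.png',cv2.resize(p[90:300,130:400],None,fx=2.8,fy=2.8,interpolation=cv2.INTER_CUBIC))
st()
E
```

```text
stand [ 0.5   -0.286  0.046]
h1 [0.545 0.072 0.052]
h2 [ 0.541 -0.008  0.052]
h3 [ 0.534 -0.085  0.052]
tray [0.501 0.296 0.004]
mug [ 0.648 -0.448  0.08 ]
gaugetop [ 0.5   -0.286  0.106]
y1 [ 0.596 -0.335  0.05 ]
y2 [ 0.523 -0.392  0.05 ]
tape [ 0.679 -0.133  0.02 ]
vise [ 0.579 -0.57   0.05 ]
t 0.15 pos [ 0.1454 -0.633   0.2096] F [0.39 1.21 0.16] T [-0.016  0.012  0.008] w 0.0885
axes(cols x,y,z):
 [[-4.000e-04  2.239e-01 -9.746e-01]
 [ 1.300e-03 -9.746e-01 -2.239e-01]
 [-1.000e+00 -1.300e-03  1.000e-04]]
```

View pics/top0z.png

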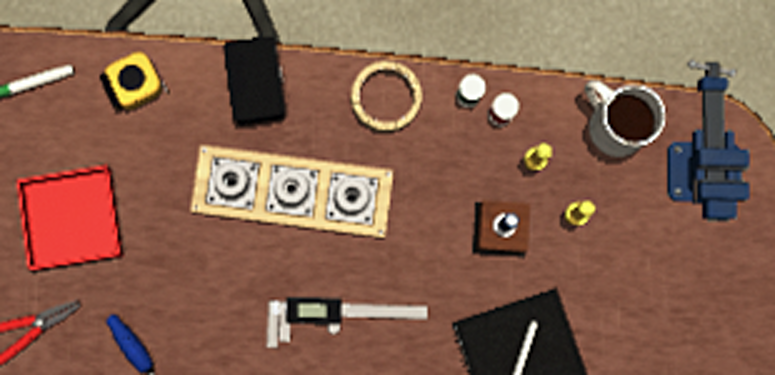

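View pics/scene0z.png

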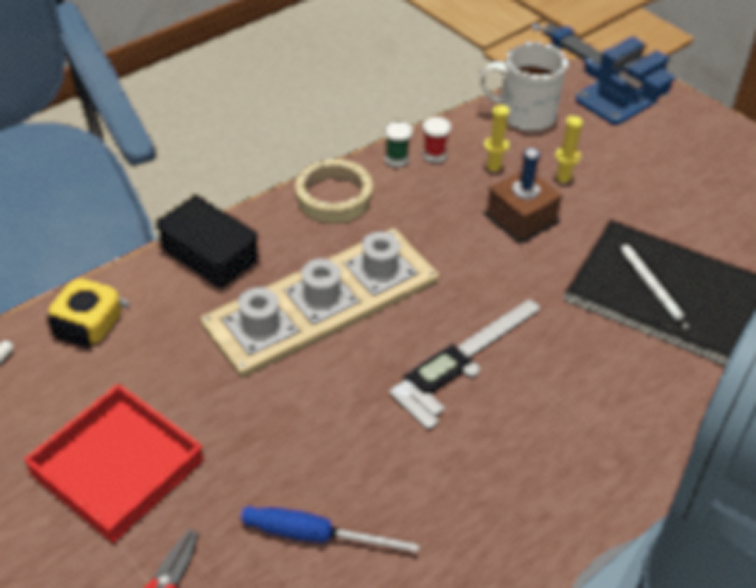

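```bash
python3 -m inch '[[0,0,0,0.113,0,0,100],[0,0,0,0.113,0,0,100],[-0.006,-0.044,-0.035,0,0,0,100],[-0.006,-0.044,-0.035,0,0,0,100],[-0.006,-0.044,-0.035,0,0,0,100],[-0.006,-0.044,-0.035,0,0,0,100],[-0.006,-0.044,-0.035,0,0,0,100],[-0.006,-0.044,-0.035,0,0,0,100],[-0.006,-0.044,-0.035,0,0,0,100],[-0.006,-0.044,-0.035,0,0,0,100],[0,-0.02,-0.02,0,0,0,100],[0,0,0,0,0,0,100]]'
python3 - <<'E'
from h import *
st();c,p,d=snap('wrist','w1')
cv2.imwrite('pics/w1.png',cv2.resize(p[:,:,::-1],None,fx=1.56,fy=1.56))
for n,P in [('stand',(.5,-.286,.046)),('h3',(.534,-.085,.052))]:print(n,proj(c,P))
E
```

```text
time: 1.65
position: [0.4469, -0.2595, 0.2582]
tcp_rot: [-1.863, 1.57, 1.283]
ft_force: [-0.5, -0.2, 0.2]
gripper_width: 0.0881
t 1.65 pos [ 0.4469 -0.2595  0.2582] F [-0.5  -0.16  0.21] T [-0.03   0.054  0.011] w 0.0881
axes(cols x,y,z):
 [[ 2.0e-04  4.4e-03 -1.0e+00]
 [ 7.0e-04 -1.0e+00 -4.4e-03]
 [-1.0e+00 -7.0e-04 -2.0e-04]]
stand (np.float64(276.24166434724134), np.float64(122.8939495095471))
h3 (np.float64(123.69421456170176), np.float64(95.75881956284861))
```

View pics/w1.png

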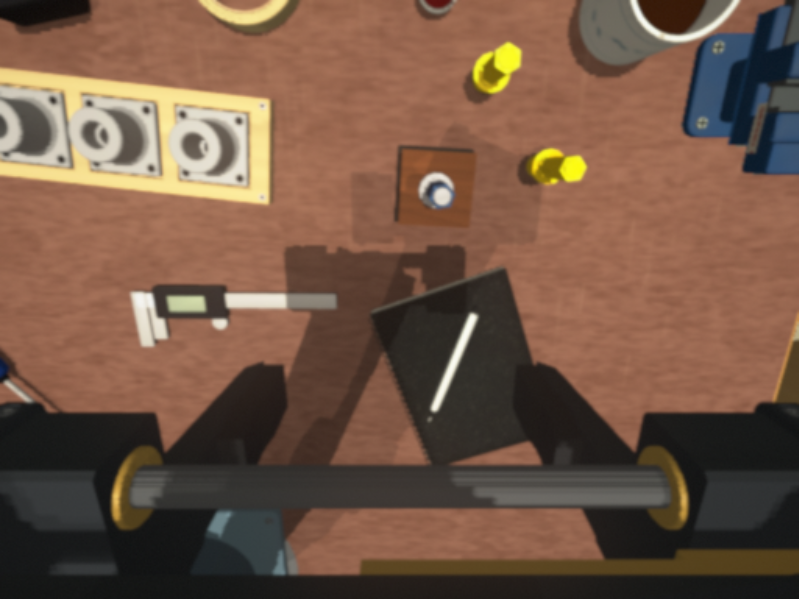

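```bash
python3 -m inch '[[0.04,0.009,0.008,0,0,0,100],[0.04,0.009,0.008,0,0,0,100],[0.04,0.009,0.008,0,0,0,100],[0,0,0,0,0,0,100]]'
python3 - <<'E'
from h import *
st();c,p,d=snap('wrist','w2')
u,v=proj(c,(.5,-.286,.1));u,v=int(u),int(v);print(u,v)
cv2.imwrite('pics/w2z.png',cv2.resize(p[v-70:v+70,u-90:u+90,::-1],None,fx=4.2,fy=4.2,interpolation=cv2.INTER_CUBIC));print(u-90,v-70)
E
```

```text
time: 2.2
position: [0.4175, -0.2895, 0.136]
tcp_rot: [-0.352, 1.564, 2.786]
ft_force: [-0.3, -0.8, 0.3]
gripper_width: 0.0878
t 2.2 pos [ 0.4175 -0.2895  0.136 ] F [-0.31 -0.78  0.25] T [ 0.04  -0.008  0.055] w 0.0878
axes(cols x,y,z):
 [[-0.0063 -0.0044 -1.    ]
 [ 0.0023 -1.      0.0044]
 [-1.     -0.0023  0.0063]]
251 100
161 30
```

View pics/w2z.png

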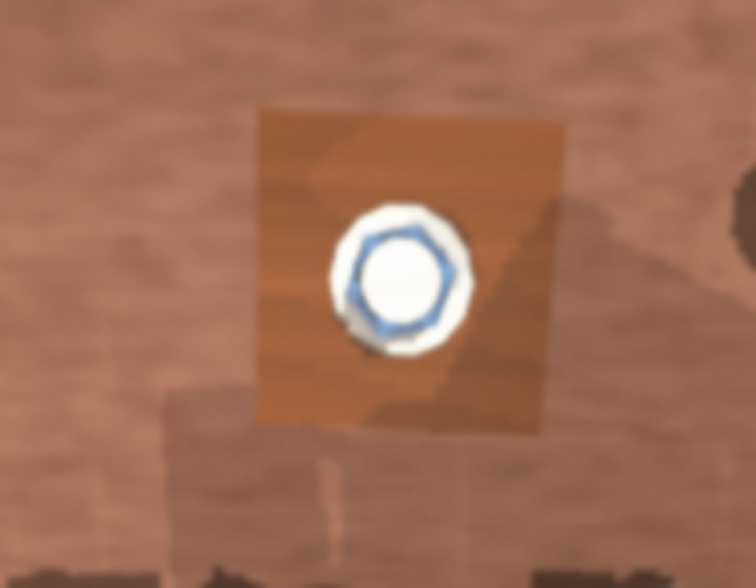

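```bash
cat > ga.py <<'E'
from h import *
def gauge(tag,P=(.5,-.286,.1),w=45):
    p=cv2.imread(f'pics/{tag}.png');c=dict(np.load(f'pics/{tag}c.npz'))
    u,v=[int(x) for x in proj(c,P)]
    hsv=cv2.cvtColor(p,cv2.COLOR_BGR2HSV)
    m=((hsv[...,0]>95)&(hsv[...,0]<125)&(hsv[...,1]>60)).astype(np.uint8)
    k=np.zeros_like(m);k[v-w:v+w,u-w:u+w]=m[v-w:v+w,u-w:u+w]
    pts=cv2.findNonZero(k);h=cv2.convexHull(pts)[:,0,:]
    mm=cv2.moments(h.astype(np.float32));cx,cy=mm['m10']/mm['m00'],mm['m01']/mm['m00']
    print('blue n',len(pts),'hull ctr',cx,cy,'area',mm['m00'])
    # support width by direction on the z=.106 plane
    W=np.array([onz(c,a,b,.106)[:2] for a,b in h])
    an=np.radians(np.arange(0,180,5));wd=[np.ptp(W@[np.cos(a),np.sin(a)])*1000 for a in an]
    print(np.round(wd,1).tolist())
    z=np.array(wd)@np.exp(-6j*an);print('min width at world yaw (mod60) deg',(np.degrees(-np.angle(-z)/-6*-1))%60, abs(z))
    print('handle top ctr',np.round(onz(c,cx,cy,.106),4))
    m=((hsv[...,1]<60)&(hsv[...,2]>140))|(m>0);k=np.zeros(m.shape,np.uint8);k[v-w:v+w,u-w:u+w]=m[v-w:v+w,u-w:u+w]
    h=cv2.convexHull(cv2.findNonZero(k));e=cv2.fitEllipse(h);print('collar',e,np.round(onz(c,*e[0],.052),4))
    return p,c
if __name__=='__main__':gauge('w2')
E
python3 ga.py
```

```text
blue n 99 hull ctr 255.9901515151515 96.50227272727273 area 440.0
[16.5, 16.1, 15.5, 15.8, 16.2, 16.4, 16.7, 16.9, 16.9, 16.8, 16.7, 16.4, 16.0, 15.6, 15.4, 15.9, 16.4, 16.7, 16.9, 17.1, 17.3, 17.3, 17.2, 16.9, 16.6, 16.2, 15.7, 15.8, 16.3, 16.8, 17.1, 17.4, 17.5, 17.4, 17.2, 16.9]
min width at world yaw (mod60) deg 10.817517818487158 13.381445360614192
handle top ctr [ 0.5028 -0.2894  0.106 ]
collar ((256.24114990234375, 96.14029693603516), (33.50255584716797, 35.77176284790039), 176.14927673339844) [ 0.5032 -0.2894  0.052 ]
```

```bash
python3 -m inch '[[0,0,0.005,0.168,0,0,100],[0,0,0.005,0.168,0,0,100],[0,0,0,0,0.006,0,100],[0,0,0,0,0,0,100]]'
python3 - <<'E'
from h import *
s,r=st();c,p,d=snap('wrist','w3')
from ga import gauge
p,c=gauge('w3',(.503,-.2894,.1))
M=r.as_matrix()
g=np.array([.503,-.2894,.080]);gp=np.array(s['position'])-0.019*M[:,0]
print('to gauge grip in tool axes',np.round(M.T@(g-gp),4))
u,v=[int(x) for x in proj(c,g)]
cv2.imwrite('pics/w3z.png',cv2.resize(p[max(0,v-120):v+150,u-170:u+170],None,fx=2.2,fy=2.2,interpolation=cv2.INTER_CUBIC))
E
```

```text
time: 2.75
position: [0.4125, -0.288, 0.1395]
tcp_rot: [3.091, 1.563, -0.383]
ft_force: [-0.1, -0.2, -0.3]
gripper_width: 0.0879
t 2.75 pos [ 0.4125 -0.288   0.1395] F [-0.12 -0.25 -0.34] T [ 0.018  0.042 -0.001] w 0.0879
axes(cols x,y,z):
 [[ 7.500e-03 -3.267e-01 -9.451e-01]
 [-3.000e-03 -9.451e-01  3.267e-01]
 [-1.000e+00  4.000e-04 -8.100e-03]]
blue n 155 hull ctr 217.83816684568563 97.13784461152882 area 465.5
[17.2, 16.9, 16.6, 17.2, 17.6, 18.0, 18.4, 18.6, 18.7, 18.6, 18.4, 18.1, 17.6, 17.0, 16.4, 16.7, 17.2, 17.6, 17.9, 18.1, 18.1, 17.9, 17.7, 17.3, 16.9, 16.5, 16.2, 16.5, 17.0, 17.4, 17.6, 17.7, 17.6, 17.7, 17.6, 17.4]
min width at world yaw (mod60) deg 9.64196100094496 13.893589452771693
handle top ctr [ 0.5021 -0.2898  0.106 ]
collar ((223.73251342773438, 97.5981216430664), (33.693695068359375, 38.17319107055664), 104.11737060546875) [ 0.503  -0.2881  0.052 ]
to gauge grip in tool axes [ 0.0792 -0.0283 -0.0855]
```

View pics/w3z.png

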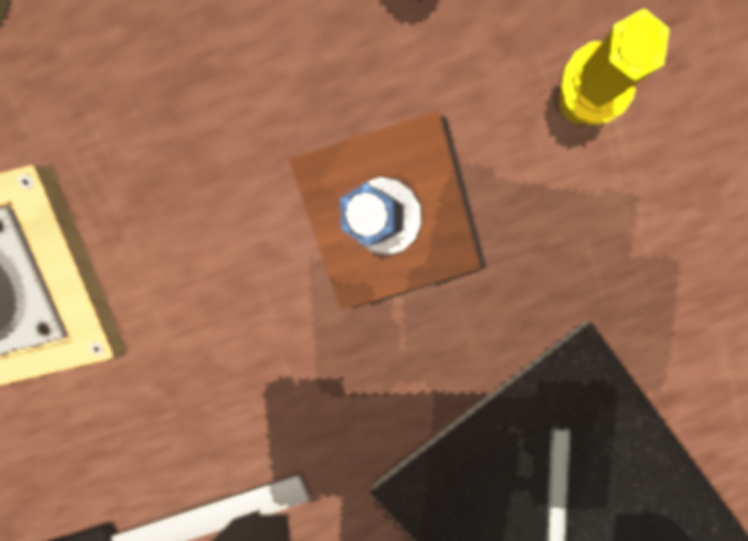

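```bash
python3 -m inch '[[0,-0.0095,-0.0285,0,-0.006,0,100],[0,-0.0095,-0.0285,0,0,0,100],[0,-0.0095,-0.0285,0,0,0,100],[0,0,0,0,0,0,100]]'
python3 - <<'E'
from h import *
s,r=st();M=r.as_matrix()
g=np.array([.5026,-.2892,.080]);gp=np.array(s['position'])-0.019*M[:,0]
print('to gauge grip in tool axes',np.round(M.T@(g-gp),4))
E
```

```text
time: 3.3
position: [0.5042, -0.2883, 0.1387]
tcp_rot: [-2.664, 1.569, 0.145]
ft_force: [-0.4, -0.6, 0.0]
gripper_width: 0.0882
t 3.3 pos [ 0.5042 -0.2883  0.1387] F [-0.37 -0.64  0.05] T [0.054 0.023 0.054] w 0.0882
axes(cols x,y,z):
 [[ 1.900e-03 -3.262e-01 -9.453e-01]
 [ 3.000e-04 -9.453e-01  3.262e-01]
 [-1.000e+00 -9.000e-04 -1.700e-03]]
to gauge grip in tool axes [0.0777 0.0014 0.0013]
```

```bash
python3 -m inch '[[0.026,0.0014,0.0013,0,0,0,100],[0.026,0,0,0,0,0,100],[0.0255,0,0,0,0,0,60],[0,0,0,0,0,0,20],[0,0,0,0,0,0,0],[0,0,0,0,0,0,0],[0,0,0,0,0,0,0]]'; python3 -c "
from h import *
st()"
```

```text
time: 4.18
position: [0.5005, -0.2902, 0.0618]
tcp_rot: [2.983, 1.569, -0.495]
ft_force: [0.8, 0.4, 0.3]
gripper_width: 0.04
t 4.175 pos [ 0.5005 -0.2902  0.0618] F [0.77 0.41 0.26] T [ 0.023 -0.01   0.056] w 0.04
axes(cols x,y,z):
 [[ 1.200e-03 -3.299e-01 -9.440e-01]
 [-7.000e-04 -9.440e-01  3.299e-01]
 [-1.000e+00  2.000e-04 -1.400e-03]]
```

```bash
python3 -m inch '[[0,0,0,0,0,0,0],[0,0,0,0,0,0,0],[0,0,0,0,0,0,0],[0,0,0,0,0,0,0],[0,0,0,0,0,0,0]]'; python3 -c "
from h import *
st();st();c,p,d=snap('wrist','w4');st()
cv2.imwrite('pics/w4z.png',p[:,:,::-1])"
```

```text
time: 4.8
position: [0.5001, -0.2899, 0.061]
tcp_rot: [-2.661, 1.571, 0.144]
ft_force: [-0.2, -0.2, 0.3]
gripper_width: 0.0165
t 4.8 pos [ 0.5001 -0.2899  0.061 ] F [-0.23 -0.17  0.25] T [ 0.141 -0.033  0.023] w 0.0165
axes(cols x,y,z):
 [[ 1.000e-04 -3.298e-01 -9.441e-01]
 [ 0.000e+00 -9.441e-01  3.298e-01]
 [-1.000e+00 -0.000e+00 -1.000e-04]]
t 4.8 pos [ 0.5001 -0.2899  0.061 ] F [-0.23 -0.17  0.25] T [ 0.141 -0.033  0.023] w 0.0165
axes(cols x,y,z):
 [[ 1.000e-04 -3.298e-01 -9.441e-01]
 [ 0.000e+00 -9.441e-01  3.298e-01]
 [-1.000e+00 -0.000e+00 -1.000e-04]]
t 4.85 pos [ 0.5001 -0.2899  0.061 ] F [ 0.19 -0.01  0.81] T [ 0.088 -0.004  0.007] w 0.0169
axes(cols x,y,z):
 [[ 1.000e-04 -3.298e-01 -9.440e-01]
 [ 0.000e+00 -9.440e-01  3.298e-01]
 [-1.000e+00 -0.000e+00 -1.000e-04]]
```

View pics/w4z.png

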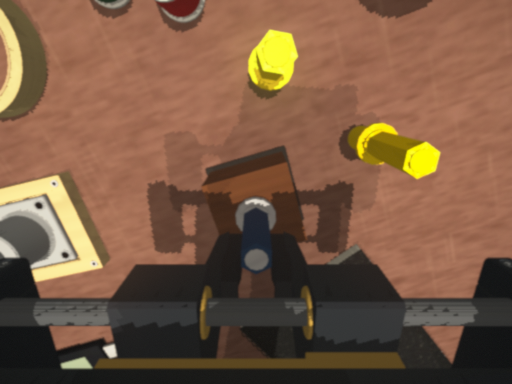

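```bash
python3 - <<'E'
from h import *
s,r=st();M=r.as_matrix();c=dict(np.load('pics/w4c.npz'))
p=cv2.imread('pics/w4.png')
cv2.imwrite('pics/w4zz.png',cv2.resize(p[180:285,195:320],None,fx=5,fy=5,interpolation=cv2.INTER_CUBIC))
for P,z in [((256.5,259),.106),((256,214),.052)]:
    w=onz(c,*P,z);print(np.round(w,4),'tool',np.round(M.T@(w-np.array(s['position'])),4))
E
```

```text
t 4.85 pos [ 0.5001 -0.2899  0.061 ] F [ 0.19 -0.01  0.81] T [ 0.088 -0.004  0.007] w 0.0169
axes(cols x,y,z):
 [[ 1.000e-04 -3.298e-01 -9.440e-01]
 [ 0.000e+00 -9.440e-01  3.298e-01]
 [-1.000e+00 -0.000e+00 -1.000e-04]]
[ 0.5015 -0.2906  0.106 ] tool [-0.045   0.0002 -0.0015]
[ 0.5047 -0.2913  0.052 ] tool [ 0.009  -0.0002 -0.0048]
```

View pics/w4zz.png

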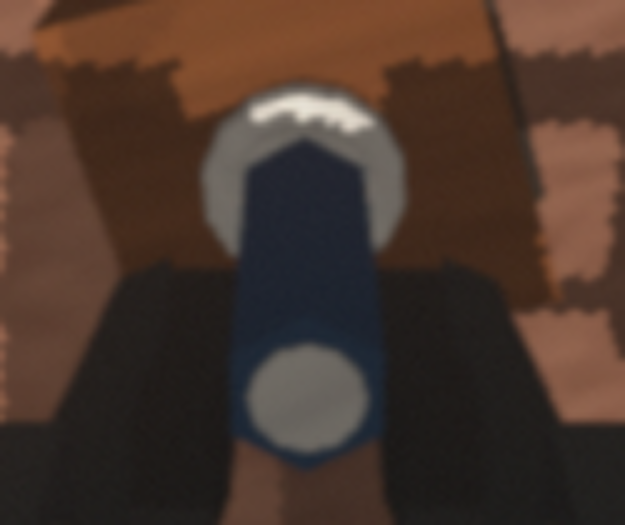

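```bash
python3 -m inch '[[-0.02,0,0,0,0,0,0],[-0.025,0,0,0,0,0,0],[-0.025,0,0,-0.08,0,0,0],[0,0,0,-0.12,0,0,0],[0,0,0,-0.13,0,0,0],[0,-0.03,0.006,0,0,0,0],[0,-0.053,0.01,0,0,0,0],[0,-0.055,0.01,0,0,0,0],[0,-0.055,0.01,0,0,0,0],[0,-0.055,0.01,0,0,0,0],[0,-0.035,0.006,0,0,0,0],[0,0,0,0,0,0,0],[0,0,0,0,0,0,0]]'; python3 -c "
from h import *
st();c,p,d=snap('wrist','w5');st()
cv2.imwrite('pics/w5z.png',cv2.resize(p[:,:,::-1],None,fx=1.56,fy=1.56))"
```

```text
time: 6.48
position: [0.4498, -0.0074, 0.1309]
tcp_rot: [1.249, 1.57, -1.899]
ft_force: [-0.3, -0.1, -1.5]
gripper_width: 0.0165
t 6.475 pos [ 0.4498 -0.0074  0.1309] F [-0.33 -0.15 -1.54] T [-0.007  0.005  0.009] w 0.0165
axes(cols x,y,z):
 [[-2.0e-04 -6.8e-03 -1.0e+00]
 [-6.0e-04 -1.0e+00  6.8e-03]
 [-1.0e+00  6.0e-04  2.0e-04]]
t 6.525 pos [ 0.4499 -0.0079  0.1309] F [-0.77 -0.63 -1.53] T [ 0.005  0.011 -0.016] w 0.0165
axes(cols x,y,z):
 [[-2.0e-04 -7.9e-03 -1.0e+00]
 [-6.0e-04 -1.0e+00  7.9e-03]
 [-1.0e+00  6.0e-04  2.0e-04]]
```

View pics/w5z.png

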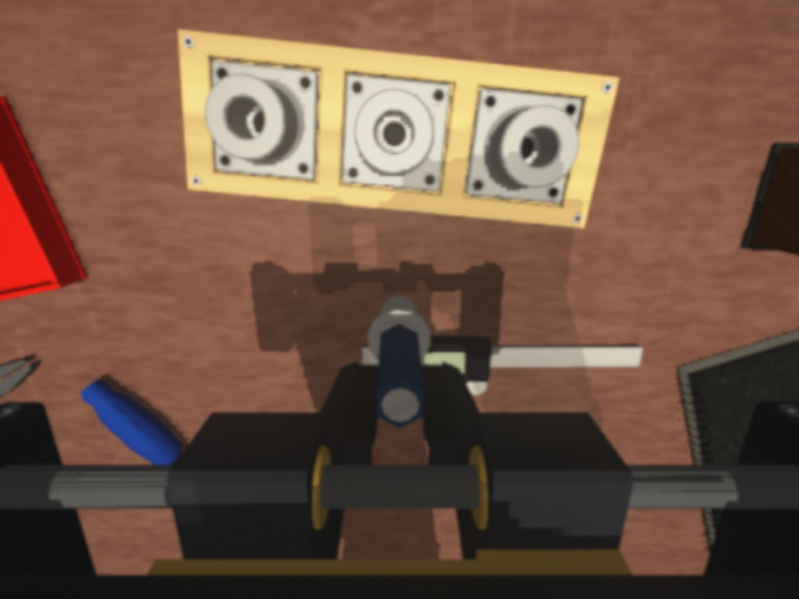

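```bash
cat > hs.py <<'E'
from h import *
import sys
def faces(tag,P,show=True,zt=.052):
    p=cv2.imread(f'pics/{tag}.png');c=dict(np.load(f'pics/{tag}c.npz'));g=cv2.cvtColor(p,cv2.COLOR_BGR2GRAY);out=[];tiles=[]
    for Q in P:
        u,v=proj(c,(*Q,zt));S=8;w=45
        A=np.float32([[S,0,(w-u)*S],[0,S,(w-v)*S]]);z=cv2.warpAffine(g,A,(2*w*S,2*w*S),flags=cv2.INTER_CUBIC)
        f=c['K'][0,0]/abs((c['extrinsics'][:3,:3].T@(np.array([*Q,zt])-c['extrinsics'][:3,3]))[2])
        col=cv2.warpAffine(p,A,(2*w*S,2*w*S),flags=cv2.INTER_CUBIC)
        res=[]
        for rm,colr,acc in ((.022,(0,255,0),18),(.0106,(0,0,255),18)):
            r=rm*f*S
            cc=cv2.HoughCircles(cv2.GaussianBlur(z,(0,0),4),cv2.HOUGH_GRADIENT_ALT if False else cv2.HOUGH_GRADIENT,1,30,param1=60,param2=acc,minRadius=int(r*.93),maxRadius=int(r*1.07))
            if cc is None: res.append(None);continue
            x,y,rr=cc[0][0];W=onz(c,u-w+x/S,v-w+y/S,zt);res.append((np.round(W[:2],4).tolist(),round(rr/r,3)))
            cv2.circle(col,(int(x),int(y)),int(rr),colr,1);cv2.circle(col,(int(x),int(y)),4,colr,-1)
        print(res);tiles.append(cv2.resize(col,None,fx=.36,fy=.36,interpolation=cv2.INTER_AREA))
    cv2.imwrite(f'pics/{tag}h.png',np.hstack(tiles))
if __name__=='__main__':
    faces('w5',[(.545,.072),(.541,-.008),(.534,-.085)])
E
python3 hs.py
```

```text
[None, ([0.5526, 0.0772], np.float64(1.015))]
[None, None]
[None, None]
```

View pics/w5h.png

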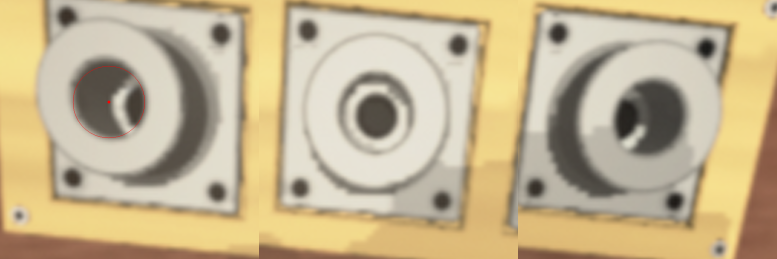

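```bash
cat > hd.py <<'E'
from h import *
def cloud(tag):
    c=dict(np.load(f'pics/{tag}c.npz'));d=np.load(f'pics/{tag}d.npy');K,E=c['K'],c['extrinsics']
    v,u=np.mgrid[:d.shape[0],:d.shape[1]]
    q=np.stack([(u-K[0,2])/K[0,0]*d,-(v-K[1,2])/K[1,1]*d,-d],-1);W=q@E[:3,:3].T+E[:3,3];W[d==0]=np.nan;return c,W
def facesd(tag,P,z=.052,tol=.005,rr=.035):
    c,W=cloud(tag);out=[]
    for Q in P:
        m=(np.abs(W[...,2]-z)<tol)&(np.hypot(W[...,0]-Q[0],W[...,1]-Q[1])<rr)
        m=m.astype(np.uint8);n,l,s,_=cv2.connectedComponentsWithStats(m);i=1+np.argmax(s[1:,4]);m=(l==i).astype(np.uint8)
        cs,h=cv2.findContours(m,cv2.RETR_CCOMP,cv2.CHAIN_APPROX_NONE)
        cs=sorted(cs,key=len)[::-1]
        e=cv2.fitEllipse(cv2.convexHull(cs[0]));o=onz(c,*e[0],z)
        r=[np.round(o[:2],4),'maj',np.round(e[1],1)]
        if len(cs)>1 and len(cs[1])>20:
            f=cv2.fitEllipse(cs[1]);r+=['bore',np.round(onz(c,*f[0],z)[:2],4),np.round(f[1],1),np.round(f[0],1)]
        print(*r,'px',np.round(e[0],1),'zmed',round(float(np.median(W[...,2][m>0])),4),'n',m.sum());out.append(o)
    return out
if __name__=='__main__':
    import sys;facesd('w5',[(.548,.074),(.541,-.006),(.534,-.087)])
E
python3 hd.py
```

```text
[0.554  0.0771] maj [50.5 57.7] bore [0.5533 0.0766] [23.5 27.6] [157.   75.2] px [156.4  74.4] zmed 0.0519 n 1819
[ 0.5463 -0.0036] maj [50.7 54.4] bore [ 0.5456 -0.0037] [25.2 27. ] [251.5  84.4] px [251.4  83.5] zmed 0.0518 n 1677
[ 0.5379 -0.0842] maj [49.3 55.2] bore [ 0.5374 -0.084 ] [23.4 26.8] [344.2  93.8] px [344.5  93.2] zmed 0.0516 n 1691
```

```bash
cat > gd.py <<'E'
from h import *
from hd import cloud
def gaugetool(tag,pos,M):
    c,W=cloud(tag);T=(W-pos)@M  # tool coords
    m=(np.abs(T[...,1])<.03)&(np.abs(T[...,2])<.03)&(T[...,0]>-.06)&(T[...,0]<.06)
    p=cv2.imread(f'pics/{tag}.png')
    for lo,hi in [(-.05,-.042),(-.042,-.03),(-.03,-.02),(-.02,-.01),(-.01,0),(0,.005),(.005,.009),(.009,.012),(.012,.02)]:
        k=m&(T[...,0]>=lo)&(T[...,0]<hi)
        if k.sum()>3:
            q=T[k];print(lo,hi,k.sum(),'x',np.round(np.median(q[:,0]),4),'y rng',np.round([q[:,1].min(),q[:,1].max()],4),'z min/max',np.round([q[:,2].min(),q[:,2].max()],4))
    return p
if __name__=='__main__':
    import sys
    s,r=st();p=gaugetool('w5',np.array(s['position']),r.as_matrix())
    cv2.imwrite('pics/w5g.png',cv2.resize(p[180:285,195:320],None,fx=5,fy=5,interpolation=cv2.INTER_CUBIC))
E
python3 gd.py
```

```text
t 6.525 pos [ 0.4499 -0.0079  0.1309] F [-0.77 -0.63 -1.53] T [ 0.005  0.011 -0.016] w 0.0165
axes(cols x,y,z):
 [[-2.0e-04 -7.9e-03 -1.0e+00]
 [-6.0e-04 -1.0e+00  7.9e-03]
 [-1.0e+00  6.0e-04  2.0e-04]]
-0.05 -0.042 1350 x -0.0458 y rng [-0.0241  0.022 ] z min/max [-0.0119  0.0096]
-0.042 -0.03 794 x -0.0366 y rng [-0.0236  0.0213] z min/max [-0.0121  0.0091]
-0.03 -0.02 240 x -0.026 y rng [-0.0183  0.018 ] z min/max [-0.0117 -0.0063]
-0.02 -0.01 171 x -0.0151 y rng [-0.0097  0.0071] z min/max [-0.012  -0.0065]
-0.01 0 145 x -0.0052 y rng [-0.0097  0.0071] z min/max [-0.0118 -0.0065]
0 0.005 68 x 0.0022 y rng [-0.01    0.0069] z min/max [-0.0121 -0.0065]
0.005 0.009 347 x 0.0082 y rng [-0.0161  0.0122] z min/max [-0.0167  0.0071]
0.009 0.012 259 x 0.0095 y rng [-0.0162  0.0132] z min/max [-0.0172  0.0081]
0.012 0.02 37 x 0.0131 y rng [-0.0164  0.0124] z min/max [-0.0167 -0.0044]
```

View pics/w5g.png

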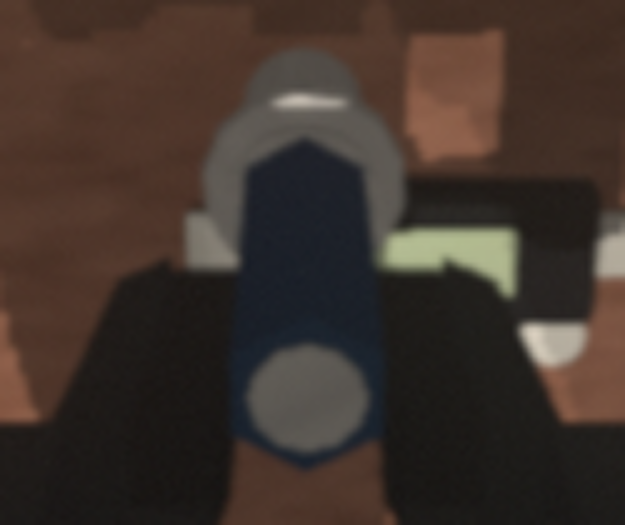

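```bash
python3 -m inch '[[0,-0.018,-0.021,0,0,0,0],[0,-0.022,-0.027,0,0,0,0],[0,-0.022,-0.027,0,0,0,0],[0,-0.0219,-0.0258,0,0,0,0],[0.012,0,0,0,0,0,0],[0.012,0,0,0,0,0,0],[0,0,0,0,0,0,0]]'; python3 -c "
from h import *
s,r=st();c,p,d=snap('wrist','w6');st()
cv2.imwrite('pics/w6z.png',cv2.resize(p[:,:,::-1],None,fx=1.56,fy=1.56))"
```

```text
time: 7.4
position: [0.5493, 0.0749, 0.1054]
tcp_rot: [0.364, 1.567, -2.785]
ft_force: [0.6, 0.5, -0.9]
gripper_width: 0.0167
t 7.4 pos [0.5493 0.0749 0.1054] F [ 0.62  0.52 -0.85] T [-0.036  0.006 -0.051] w 0.0167
axes(cols x,y,z):
 [[-0.0036 -0.0079 -1.    ]
 [-0.0013 -1.      0.0079]
 [-1.      0.0014  0.0036]]
t 7.45 pos [0.55   0.0753 0.1062] F [ 0.28  0.62 -0.41] T [ 0.058 -0.002 -0.038] w 0.0166
axes(cols x,y,z):
 [[-2.0e-03 -7.7e-03 -1.0e+00]
 [-9.0e-04 -1.0e+00  7.7e-03]
 [-1.0e+00  9.0e-04  2.0e-03]]
```

View pics/w6z.png

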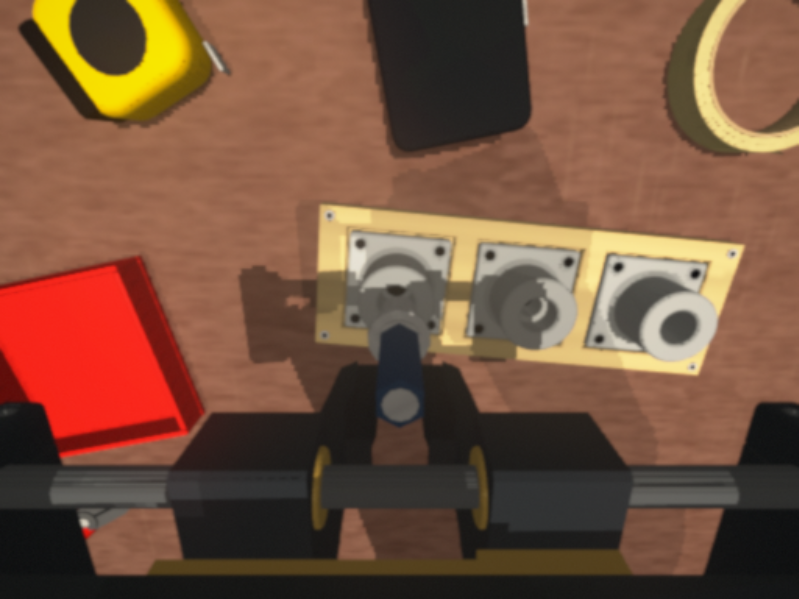

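```bash
python3 - <<'E'
from h import *
from hd import *
from gd import gaugetool
s,r=st();pos=np.array(s['position']);M=r.as_matrix()
facesd('w6',[(.5457,-.0037),(.5375,-.0841)])
gaugetool('w6',pos,M)
c,W=cloud('w6')
m=(np.abs(W[...,2]-.052)<.004)&(np.hypot(W[...,0]-.5533,W[...,1]-.0767)<.03)
q=W[m];print(m.sum(),q[:,:2].min(0),q[:,:2].max(0))
# circle fit r=22 to hull of top (front half)
from scipy.optimize import least_squares
h=cv2.convexHull(q[:,:2].astype(np.float32))[:,0]
h=h[h[:,0]>.555]
f=least_squares(lambda p:np.hypot(h[:,0]-p[0],h[:,1]-p[1])-.022,[.553,.0767],loss='soft_l1',f_scale=.0005);print(f.x,len(h))
E
```

```text
t 7.45 pos [0.55   0.0753 0.1062] F [ 0.28  0.62 -0.41] T [ 0.058 -0.002 -0.038] w 0.0166
axes(cols x,y,z):
 [[-2.0e-03 -7.7e-03 -1.0e+00]
 [-9.0e-04 -1.0e+00  7.7e-03]
 [-1.0e+00  9.0e-04  2.0e-03]]
[ 0.5475 -0.0026] maj [46.  50.7] bore [ 0.5472 -0.0025] [20.4 24.8] [343.8 200.7] px [344.  200.3] zmed 0.0515 n 1477
[ 0.5394 -0.0829] maj [44.1 53. ] bore [ 0.5389 -0.0829] [18.4 25.1] [432.9 208.8] px [433.1 208.2] zmed 0.0513 n 1496
-0.05 -0.042 1364 x -0.0451 y rng [-0.0231  0.0229] z min/max [-0.0115  0.0103]
-0.042 -0.03 818 x -0.0366 y rng [-0.0227  0.0225] z min/max [-0.0118  0.0099]
-0.03 -0.02 269 x -0.0268 y rng [-0.0193  0.0188] z min/max [-0.0117 -0.0059]
-0.02 -0.01 175 x -0.015 y rng [-0.0089  0.0081] z min/max [-0.0113 -0.0061]
-0.01 0 148 x -0.0053 y rng [-0.0089  0.008 ] z min/max [-0.0114 -0.0061]
0 0.005 69 x 0.0025 y rng [-0.0091  0.0078] z min/max [-0.0112 -0.0061]
0.005 0.009 181 x 0.0074 y rng [-0.0132  0.0124] z min/max [-0.0147  0.005 ]
0.009 0.012 421 x 0.01 y rng [-0.0153  0.014 ] z min/max [-0.0166  0.0088]
0.012 0.02 51 x 0.0134 y rng [-0.0155  0.0132] z min/max [-0.0162 -0.004 ]
1015 [0.53944088 0.05653464] [0.57583111 0.09929971]
[0.55364441 0.0776681 ] 23
```

```bash
python3 -m inch '[[0,0,0,0,0,0,0]]'; python3 -c "
from h import *
s,r=st();c,p,d=snap('wrist','w7');st()
cv2.imwrite('pics/w7z.png',cv2.resize(p[140:280,195:320,::-1],None,fx=4.2,fy=4.2,interpolation=cv2.INTER_CUBIC))
from hd import *
from gd import *
facesd('w7',[(.5457,-.0037),(.5375,-.0841)])
gaugetool('w7',np.array(s['position']),r.as_matrix())
"
```

```text
time: 7.58
position: [0.5511, 0.0761, 0.1073]
tcp_rot: [2.559, 1.57, -0.589]
ft_force: [0.0, -1.0, -1.4]
gripper_width: 0.0166
t 7.575 pos [0.5511 0.0761 0.1073] F [ 0.03 -0.97 -1.37] T [ 0.02   0.024 -0.008] w 0.0166
axes(cols x,y,z):
 [[ 3.0e-04 -6.9e-03 -1.0e+00]
 [-2.0e-04 -1.0e+00  6.9e-03]
 [-1.0e+00  2.0e-04 -3.0e-04]]
t 7.625 pos [0.5513 0.0763 0.1074] F [-0.42  0.19 -1.34] T [0.086 0.024 0.029] w 0.0165
axes(cols x,y,z):
 [[ 6.0e-04 -6.7e-03 -1.0e+00]
 [-0.0e+00 -1.0e+00  6.7e-03]
 [-1.0e+00  0.0e+00 -6.0e-04]]
[ 0.5475 -0.0026] maj [45.5 50.3] bore [ 0.5472 -0.0025] [20.2 24.5] [344.5 202.2] px [344.7 201.9] zmed 0.0515 n 1452
[ 0.5394 -0.0828] maj [43.6 52.8] bore [ 0.5389 -0.0829] [18.7 24.5] [432.8 210.3] px [432.9 209.8] zmed 0.0513 n 1474
-0.05 -0.042 1368 x -0.0458 y rng [-0.0238  0.0224] z min/max [-0.0123  0.0093]
-0.042 -0.03 788 x -0.0364 y rng [-0.0229  0.0221] z min/max [-0.0123  0.0098]
-0.03 -0.02 237 x -0.0261 y rng [-0.0174  0.0168] z min/max [-0.0121 -0.0065]
-0.02 -0.01 172 x -0.0154 y rng [-0.0093  0.0074] z min/max [-0.0122 -0.0067]
-0.01 0 153 x -0.0051 y rng [-0.0093  0.0075] z min/max [-0.0119 -0.0067]
0 0.005 64 x 0.0024 y rng [-0.0095  0.0074] z min/max [-0.0117 -0.0069]
0.005 0.009 338 x 0.0081 y rng [-0.0156  0.0127] z min/max [-0.0163  0.007 ]
0.009 0.012 266 x 0.0095 y rng [-0.0157  0.0136] z min/max [-0.017  0.008]
0.012 0.02 35 x 0.0132 y rng [-0.0159  0.0114] z min/max [-0.0169 -0.005 ]
```

View pics/w7z.png

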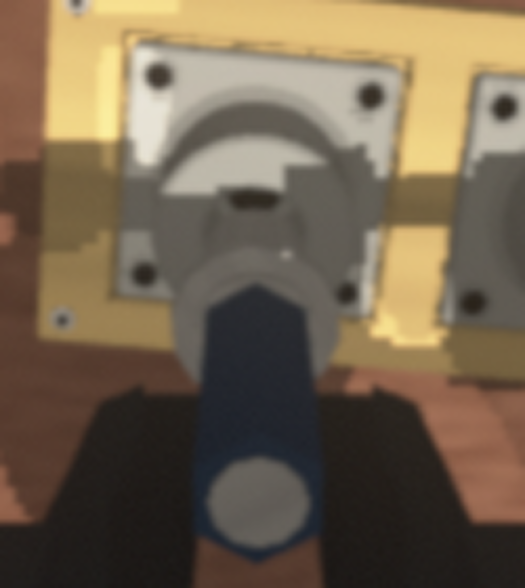

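```bash
python3 -m inch '[[0.004,0,-0.0003,0,0,0,0],[0.003,0,0,0,0,0,0],[0.002,0,0,0,0,0,0],[0,0,0,0,0,0,0],[0,0,0,0,0,0,0]]'; python3 -c "
from h import *
st()"
```

```text
time: 8.25
position: [0.5515, 0.0767, 0.098]
tcp_rot: [2.781, 1.571, -0.367]
ft_force: [0.7, 0.4, -0.9]
gripper_width: 0.0163
t 8.25 pos [0.5515 0.0767 0.098 ] F [ 0.73  0.37 -0.89] T [0.019 0.056 0.027] w 0.0163
axes(cols x,y,z):
 [[ 0.     -0.0061 -1.    ]
 [-0.     -1.      0.0061]
 [-1.      0.     -0.    ]]
```

```bash
python3 -m inch '[[0.002,0,0,0,0,0,0],[0.003,0,0,0,0,0,0],[0.003,0,0,0,0,0,0],[0.001,0,0,0,0,0,0],[0,0,0,0,0,0,0]]'; python3 -c "
from h import *
st()"
```

```text
time: 8.88
position: [0.5513, 0.0767, 0.0888]
tcp_rot: [0.126, 1.571, -3.022]
ft_force: [0.2, -0.6, -2.0]
gripper_width: 0.017
t 8.875 pos [0.5513 0.0767 0.0888] F [ 0.16 -0.6  -1.95] T [ 0.022  0.007 -0.019] w 0.017
axes(cols x,y,z):
 [[-3.0e-04 -6.1e-03 -1.0e+00]
 [-0.0e+00 -1.0e+00  6.1e-03]
 [-1.0e+00  0.0e+00  3.0e-04]]
```

```bash
python3 -m inch '[[0.002,0,0,0,0,0,0],[0.002,0,0,0,0,0,0],[0.0015,0,0,0,0,0,0],[0.001,0,0,0,0,0,0],[0,0,0,0,0,0,0]]'; python3 -c "
from h import *
st()"
```

```text
time: 9.5
position: [0.5514, 0.0767, 0.0824]
tcp_rot: [0.338, 1.571, -2.809]
ft_force: [-0.5, -0.8, -1.5]
gripper_width: 0.0165
t 9.5 pos [0.5514 0.0767 0.0824] F [-0.51 -0.78 -1.53] T [0.039 0.048 0.02 ] w 0.0165
axes(cols x,y,z):
 [[-2.0e-04 -6.2e-03 -1.0e+00]
 [-1.0e-04 -1.0e+00  6.2e-03]
 [-1.0e+00  1.0e-04  2.0e-04]]
```

```bash
python3 -m inch '[[0.0015,0,0,0,0,0,0],[0.0015,0,0,0,0,0,0],[0.0015,0,0,0,0,0,0],[0,0,0,0,0,0,0]]'; python3 -c "
from h import *
st()"
```

```text
time: 10.0
position: [0.5513, 0.0766, 0.0778]
tcp_rot: [0.231, 1.57, -2.917]
ft_force: [0.5, -0.4, -1.0]
gripper_width: 0.0167
t 10.0 pos [0.5513 0.0766 0.0778] F [ 0.52 -0.43 -1.01] T [ 0.002 -0.002  0.01 ] w 0.0167
axes(cols x,y,z):
 [[-3.0e-04 -6.2e-03 -1.0e+00]
 [-1.0e-04 -1.0e+00  6.2e-03]
 [-1.0e+00  1.0e-04  3.0e-04]]
```

```bash
python3 -m inch '[[0.002,0,0,0,0,0,0],[0.003,0,0,0,0,0,0],[0.002,0,0,0,0,0,0],[0.001,0,0,0,0,0,0],[0,0,0,0,0,0,0],[0,0,0,0,0,0,0]]'; python3 -c "
from h import *
st()"
```

```text
time: 10.75
position: [0.5515, 0.0767, 0.07]
tcp_rot: [-2.817, 1.571, 0.319]
ft_force: [0.7, -0.1, -1.7]
gripper_width: 0.0167
t 10.75 pos [0.5515 0.0767 0.07  ] F [ 0.7  -0.07 -1.74] T [-0.003 -0.047 -0.029] w 0.0167
axes(cols x,y,z):
 [[ 1.0e-04 -6.2e-03 -1.0e+00]
 [ 0.0e+00 -1.0e+00  6.2e-03]
 [-1.0e+00 -0.0e+00 -1.0e-04]]
```

```bash
python3 -m inch '[[0.001,0,0,0,0,0,0],[0.001,0,0,0,0,0,0],[0.0005,0,0,0,0,0,0],[0,0,0,0,0,0,0],[0,0,0,0,0,0,0]]'; python3 -c "
from h import *
st()"
```

```text
time: 11.38
position: [0.5515, 0.0767, 0.0675]
tcp_rot: [-2.047, 1.571, 1.089]
ft_force: [0.1, -0.0, -1.5]
gripper_width: 0.0164
t 11.375 pos [0.5515 0.0767 0.0675] F [ 0.14 -0.02 -1.52] T [0.052 0.033 0.059] w 0.0164
axes(cols x,y,z):
 [[ 0.     -0.0061 -1.    ]
 [ 0.     -1.      0.0061]
 [-1.     -0.     -0.    ]]
```

```bash
python3 -m inch '[[0.0005,0,0,0,0,0,0],[0.0005,0,0,0,0,0,0],[0,0,0,0,0,0,0],[0,0,0,0,0,0,0]]'; python3 -c "
from h import *
st()"
```

```text
time: 11.88
position: [0.5517, 0.0768, 0.0669]
tcp_rot: [-3.007, 1.57, 0.129]
ft_force: [-1.4, 0.3, 5.4]
gripper_width: 0.0166
t 11.875 pos [0.5517 0.0768 0.0669] F [-1.37  0.3   5.36] T [-0.067  0.315  0.037] w 0.0166
axes(cols x,y,z):
 [[ 6.0e-04 -6.1e-03 -1.0e+00]
 [ 1.0e-04 -1.0e+00  6.1e-03]
 [-1.0e+00 -1.0e-04 -6.0e-04]]
```

```bash
python3 -m inch '[[-0.010,0,0,0,0,0,0],[-0.015,0,0,0,0,0,0],[-0.015,0,0,0,0,0,0],[0,0,0,0,0,0,0],[0,0.02,0.0017,0,0,0,0],[0,0.04,0.0033,0,0,0,0],[0,0.0206,0.0017,0,0,0,0],[0,0,0,0,0,0,0],[0,0,0,0,0,0,0],[0,0,0,0,0,0,0]]'; cat > chk.py <<'E'
from h import *
from hd import *
from gd import *
from scipy.optimize import least_squares
import sys
tag=sys.argv[1];g=[float(x) for x in sys.argv[2:4]]
s,r=st();c,p,d=snap('wrist',tag);st()
cv2.imwrite(f'pics/{tag}z.png',cv2.resize(p[140:280,195:320,::-1],None,fx=4.2,fy=4.2,interpolation=cv2.INTER_CUBIC))
gaugetool(tag,np.array(s['position']),r.as_matrix())
c,W=cloud(tag)
m=(np.abs(W[...,2]-.052)<.004)&(np.hypot(W[...,0]-g[0],W[...,1]-g[1])<.03)
q=W[m]
h=cv2.convexHull(q[:,:2].astype(np.float32))[:,0];h=h[h[:,0]>g[0]+.002]
f=least_squares(lambda p:np.hypot(h[:,0]-p[0],h[:,1]-p[1])-.022,g,loss='soft_l1',f_scale=.0005);print('boss',f.x,len(h))
E
python3 chk.py w8 .5465 -.0027
```

```text
time: 13.12
position: [0.5442, -0.0025, 0.1064]
tcp_rot: [-1.322, 1.57, 1.816]
ft_force: [-0.9, 0.4, -1.8]
gripper_width: 0.0164
t 13.125 pos [ 0.5442 -0.0025  0.1064] F [-0.88  0.39 -1.77] T [-0.014 -0.045 -0.001] w 0.0164
axes(cols x,y,z):
 [[-2.0e-04 -4.3e-03 -1.0e+00]
 [ 7.0e-04 -1.0e+00  4.3e-03]
 [-1.0e+00 -7.0e-04  2.0e-04]]
t 13.175 pos [ 0.5443 -0.0026  0.1064] F [ 0.06  0.38 -0.79] T [0.029 0.053 0.016] w 0.0168
axes(cols x,y,z):
 [[-1.0e-04 -4.4e-03 -1.0e+00]
 [ 5.0e-04 -1.0e+00  4.4e-03]
 [-1.0e+00 -5.0e-04  1.0e-04]]
-0.05 -0.042 1355 x -0.0457 y rng [-0.0236  0.0225] z min/max [-0.012   0.0096]
-0.042 -0.03 789 x -0.0367 y rng [-0.023   0.0221] z min/max [-0.0121  0.0093]
-0.03 -0.02 240 x -0.0264 y rng [-0.0179  0.0172] z min/max [-0.0121 -0.0068]
-0.02 -0.01 174 x -0.0154 y rng [-0.0092  0.0075] z min/max [-0.0119 -0.0064]
-0.01 0 148 x -0.005 y rng [-0.0092  0.0075] z min/max [-0.0122 -0.0068]
0 0.005 70 x 0.0026 y rng [-0.0103  0.0074] z min/max [-0.012  -0.0046]
0.005 0.009 317 x 0.008 y rng [-0.0157  0.0127] z min/max [-0.0166  0.0071]
0.009 0.012 277 x 0.0096 y rng [-0.0157  0.0136] z min/max [-0.017  0.008]
0.012 0.02 41 x 0.0129 y rng [-0.016   0.0121] z min/max [-0.0169 -0.0043]
boss [ 0.54581332 -0.00362976] 21
```

View pics/w8z.png

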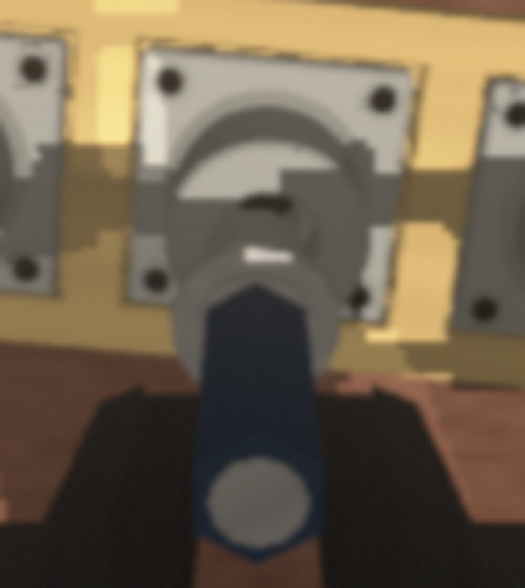

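```bash
python3 -m inch '[[0,0.0022,0.0006,0,0,0,0],[0.003,0,0,0,0,0,0],[0.003,0,0,0,0,0,0],[0.0025,0,0,0,0,0,0],[0,0,0,0,0,0,0],[0,0,0,0,0,0,0]]'; python3 -c "
from h import *
st()"
```

```text
time: 13.92
position: [0.5437, -0.006, 0.098]
tcp_rot: [-1.995, 1.571, 1.141]
ft_force: [-0.5, 0.3, -1.8]
gripper_width: 0.0169
t 13.925 pos [ 0.5437 -0.006   0.098 ] F [-0.46  0.29 -1.81] T [0.045 0.    0.01 ] w 0.0169
axes(cols x,y,z):
 [[ 0.     -0.0062 -1.    ]
 [ 0.     -1.      0.0062]
 [-1.     -0.     -0.    ]]
```

```bash
python3 -m inch '[[0,-0.001,0,0,0,0,0],[0,0,0,0,0,0,0],[0.002,0,0,0,0,0,0],[0.002,0,0,0,0,0,0],[0.002,0,0,0,0,0,0],[0,0,0,0,0,0,0],[0,0,0,0,0,0,0]]'; python3 -c "
from h import *
st()"
```

```text
time: 14.8
position: [0.5437, -0.0051, 0.092]
tcp_rot: [-0.362, 1.571, 2.774]
ft_force: [0.3, -0.0, -1.3]
gripper_width: 0.0164
t 14.8 pos [ 0.5437 -0.0051  0.092 ] F [ 0.31 -0.04 -1.29] T [ 0.039  0.019 -0.032] w 0.0164
axes(cols x,y,z):
 [[-0.     -0.0062 -1.    ]
 [ 0.     -1.      0.0062]
 [-1.     -0.      0.    ]]
```

```bash
python3 -m inch '[[0.002,0,0,0,0,0,0],[0.002,0,0,0,0,0,0],[0.0015,0,0,0,0,0,0],[0.001,0,0,0,0,0,0],[0.001,0,0,0,0,0,0],[0,0,0,0,0,0,0],[0,0,0,0,0,0,0]]'; python3 -c "
from h import *
st()"
```

```text
time: 15.68
position: [0.5437, -0.005, 0.0845]
tcp_rot: [3.014, 1.571, -0.134]
ft_force: [0.0, 0.1, -1.3]
gripper_width: 0.0167
t 15.675 pos [ 0.5437 -0.005   0.0845] F [ 0.02  0.14 -1.26] T [ 0.024 -0.049  0.054] w 0.0167
axes(cols x,y,z):
 [[ 0.     -0.0061 -1.    ]
 [-0.     -1.      0.0061]
 [-1.      0.     -0.    ]]
```

```bash
python3 -m inch '[[0.0005,0,0,0,0,0,0],[0.0005,0,0,0,0,0,0],[0,0,0,0,0,0,0],[0,0,0,0,0,0,0]]'; python3 -c "
from h import *
st()"
```

```text
time: 16.18
position: [0.5441, -0.005, 0.0839]
tcp_rot: [-3.134, 1.57, 0.001]
ft_force: [-0.6, 0.2, 5.8]
gripper_width: 0.0168
t 16.175 pos [ 0.5441 -0.005   0.0839] F [-0.63  0.23  5.82] T [ 0.028  0.17  -0.075] w 0.0168
axes(cols x,y,z):
 [[ 9.0e-04 -6.1e-03 -1.0e+00]
 [ 0.0e+00 -1.0e+00  6.1e-03]
 [-1.0e+00 -0.0e+00 -9.0e-04]]
```

H2 stopped the plug at the 17 mm shoulder with a light touch of about 7 N, so it's bad. Next is H3.

```bash
python3 -m inch '[[-0.008,0,0,0,0,0,0],[-0.010,0,0,0,0,0,0],[-0.006,0,0,0,0,0,0],[0,0,0,0,0,0,0],[0,0.02,0.0018,0,0,0,0],[0,0.04,0.004,0,0,0,0],[0,0.0205,0.002,0,0,0,0],[0,0,0,0,0,0,0],[0,0,0,0,0,0,0],[0,0,0,0,0,0,0],[0,0,0,0,0,0,0],[0,0,0,0,0,0,0]]'; python3 chk.py w9 .538 -.084
```

```text
time: 17.68
position: [0.5354, -0.085, 0.1075]
tcp_rot: [-1.556, 1.571, 1.58]
ft_force: [-0.0, 0.2, -1.7]
gripper_width: 0.0165
t 17.675 pos [ 0.5354 -0.085   0.1075] F [-0.02  0.2  -1.74] T [-0.05   0.031  0.021] w 0.0165
axes(cols x,y,z):
 [[-0.0e+00 -5.5e-03 -1.0e+00]
 [ 1.0e-04 -1.0e+00  5.5e-03]
 [-1.0e+00 -1.0e-04  0.0e+00]]
t 17.725 pos [ 0.5354 -0.0852  0.1075] F [ 0.67  0.08 -1.76] T [ 0.013 -0.008  0.032] w 0.0165
axes(cols x,y,z):
 [[ 0.     -0.0057 -1.    ]
 [ 0.     -1.      0.0057]
 [-1.     -0.     -0.    ]]
-0.05 -0.042 1374 x -0.0457 y rng [-0.0236  0.0225] z min/max [-0.0119  0.01  ]
-0.042 -0.03 791 x -0.0365 y rng [-0.023   0.0216] z min/max [-0.0122  0.0094]
-0.03 -0.02 236 x -0.0259 y rng [-0.0179  0.0178] z min/max [-0.0122 -0.0065]
-0.02 -0.01 172 x -0.0151 y rng [-0.0093  0.0074] z min/max [-0.0119 -0.0063]
-0.01 0 149 x -0.0049 y rng [-0.0093  0.0075] z min/max [-0.0119 -0.0066]
0 0.005 71 x 0.003 y rng [-0.0111  0.0074] z min/max [-0.0121 -0.0012]
0.005 0.009 333 x 0.0083 y rng [-0.0156  0.0126] z min/max [-0.0174  0.007 ]
0.009 0.012 267 x 0.0095 y rng [-0.0158  0.0135] z min/max [-0.0172  0.008 ]
0.012 0.02 34 x 0.0131 y rng [-0.016   0.0128] z min/max [-0.0169 -0.0045]
boss [ 0.53742832 -0.08515184] 23
```

View pics/w9z.png

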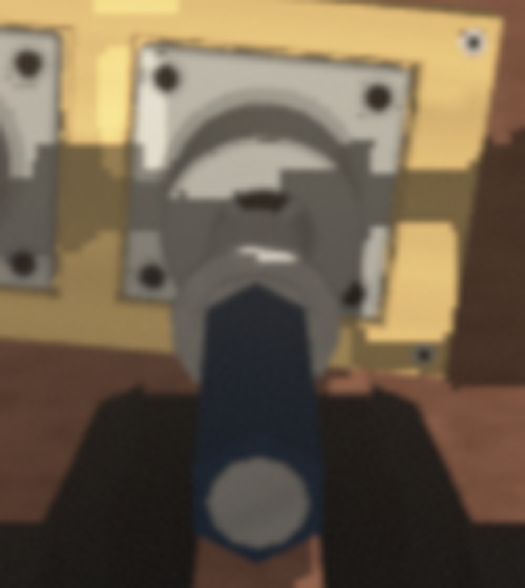

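```bash
python3 -m inch '[[0,0.0007,0,0,0,0,0],[0.003,0,0,0,0,0,0],[0.003,0,0,0,0,0,0],[0.003,0,0,0,0,0,0],[0,0,0,0,0,0,0],[0,0,0,0,0,0,0]]'; python3 -c "
from h import *
st()"
```

```text
time: 18.48
position: [0.5353, -0.0862, 0.0985]
tcp_rot: [-0.077, 1.571, 3.059]
ft_force: [0.4, 0.1, -0.4]
gripper_width: 0.0169
t 18.475 pos [ 0.5353 -0.0862  0.0985] F [ 0.44  0.06 -0.4 ] T [-0.017  0.066  0.028] w 0.0169
axes(cols x,y,z):
 [[-0.     -0.0062 -1.    ]
 [ 0.     -1.      0.0062]
 [-1.     -0.      0.    ]]
```

```bash
python3 -m inch '[[0.002,0,0,0,0,0,0],[0.002,0,0,0,0,0,0],[0.002,0,0,0,0,0,0],[0,0,0,0,0,0,0],[0,0,0,0,0,0,0]]'; python3 -c "
from h import *
st()"
```

```text
time: 19.1
position: [0.5353, -0.0862, 0.0925]
tcp_rot: [-0.572, 1.571, 2.563]
ft_force: [0.1, 0.2, -2.0]
gripper_width: 0.0165
t 19.1 pos [ 0.5353 -0.0862  0.0925] F [ 0.13  0.23 -1.98] T [0.033 0.051 0.051] w 0.0165
axes(cols x,y,z):
 [[-0.     -0.0062 -1.    ]
 [ 0.     -1.      0.0062]
 [-1.     -0.      0.    ]]
```

```bash
python3 -m inch '[[0.002,0,0,0,0,0,0],[0.002,0,0,0,0,0,0],[0.002,0,0,0,0,0,0],[0.0015,0,0,0,0,0,0],[0.0005,0,0,0,0,0,0],[0,0,0,0,0,0,0],[0,0,0,0,0,0,0]]'; python3 -c "
from h import *
st()"
```

```text
time: 19.98
position: [0.5354, -0.0862, 0.0845]
tcp_rot: [-2.867, 1.571, 0.268]
ft_force: [0.1, -0.9, -1.9]
gripper_width: 0.0167
t 19.975 pos [ 0.5354 -0.0862  0.0845] F [ 0.11 -0.91 -1.89] T [ 0.069 -0.042 -0.027] w 0.0167
axes(cols x,y,z):
 [[ 1.0e-04 -6.2e-03 -1.0e+00]
 [ 0.0e+00 -1.0e+00  6.2e-03]
 [-1.0e+00 -0.0e+00 -1.0e-04]]
```

```bash
python3 -m inch '[[0.0005,0,0,0,0,0,0],[0.0005,0,0,0,0,0,0],[0.0002,0,0,0,0,0,0],[0,0,0,0,0,0,0]]'; python3 -c "
from h import *
st()"
```

```text
time: 20.48
position: [0.5353, -0.0862, 0.0833]
tcp_rot: [0.256, 1.571, -2.891]
ft_force: [-0.3, -1.2, -2.3]
gripper_width: 0.0165
t 20.475 pos [ 0.5353 -0.0862  0.0833] F [-0.33 -1.2  -2.33] T [-0.016 -0.004  0.001] w 0.0165
axes(cols x,y,z):
 [[-1.0e-04 -6.2e-03 -1.0e+00]
 [-0.0e+00 -1.0e+00  6.2e-03]
 [-1.0e+00  0.0e+00  1.0e-04]]
```

No shoulder here. I'll go on to the collar.

```bash
python3 -m inch '[[0.0015,0,0,0,0,0,0],[0.002,0,0,0,0,0,0],[0.0015,0,0,0,0,0,0],[0,0,0,0,0,0,0]]'; python3 -c "
from h import *
st()"; python3 -m inch '[[0.002,0,0,0,0,0,0],[0.003,0,0,0,0,0,0],[0.003,0,0,0,0,0,0],[0.002,0,0,0,0,0,0],[0.0005,0,0,0,0,0,0],[0,0,0,0,0,0,0],[0,0,0,0,0,0,0]]'
```

```text
time: 20.98
position: [0.5352, -0.0862, 0.0781]
tcp_rot: [0.02, 1.57, -3.127]
ft_force: [-0.3, 0.0, -1.3]
gripper_width: 0.0166
t 20.975 pos [ 0.5352 -0.0862  0.0781] F [-0.3   0.01 -1.26] T [ 0.027 -0.017 -0.009] w 0.0166
axes(cols x,y,z):
 [[-4.0e-04 -6.2e-03 -1.0e+00]
 [-0.0e+00 -1.0e+00  6.2e-03]
 [-1.0e+00  0.0e+00  4.0e-04]]
time: 21.85
position: [0.5354, -0.0862, 0.0679]
tcp_rot: [-3.052, 1.571, 0.083]
ft_force: [-0.2, -0.4, -1.1]
gripper_width: 0.0165
```

```bash
python3 -m inch '[[0.0005,0,0,0,0,0,0],[0.0005,0,0,0,0,0,0],[0.0002,0,0,0,0,0,0],[0,0,0,0,0,0,0],[0,0,0,0,0,0,0]]'; python3 -c "
from h import *
st()"
```

```text
time: 22.48
position: [0.5356, -0.0861, 0.0669]
tcp_rot: [3.125, 1.57, -0.023]
ft_force: [-1.6, -0.3, 4.8]
gripper_width: 0.0168
t 22.475 pos [ 0.5356 -0.0861  0.0669] F [-1.63 -0.32  4.83] T [ 0.092  0.317 -0.02 ] w 0.0168
axes(cols x,y,z):
 [[ 5.0e-04 -6.1e-03 -1.0e+00]
 [-0.0e+00 -1.0e+00  6.1e-03]
 [-1.0e+00  0.0e+00 -5.0e-04]]
```

```bash
python3 -m inch '[[-0.012,0,0,0,0,0,0],[-0.02,0,0,0,0,0,0],[-0.023,0,0,0,0,0,0],[0,0,0,0,0,0,0],[0,0.03,0.005,0,0,0,0],[0,0.05,0.0085,0,0,0,0],[0,0.05,0.0085,0,0,0,0],[0,0.05,0.0085,0,0,0,0],[0,0.0246,0.0037,0,0,0,0],[0.015,0,0,0,0,0,0],[0,0,0,0,0,0,0],[0,0,0,0,0,0,0],[0,0,0,0,0,0,0]]'; python3 - <<'E'
from h import *
from hd import *
from gd import *
s,r=st();c,p,d=snap('wrist','w10');st()
cv2.imwrite('pics/w10z.png',cv2.resize(p[110:290,165:350,::-1],None,fx=3.3,fy=3.3,interpolation=cv2.INTER_CUBIC))
gaugetool('w10',np.array(s['position']),r.as_matrix())
c,W=cloud('w10')
m=(np.abs(W[...,2]-.046)<.004)&(np.hypot(W[...,0]-.502,W[...,1]+.290)<.05)
q=W[m][:,:2];print(m.sum(),np.percentile(q,[.5,99.5],axis=0))
R_=cv2.minAreaRect(q.astype(np.float32));print(R_)
E
```

```text
time: 24.1
position: [0.5004, -0.2895, 0.1068]
tcp_rot: [-2.618, 1.57, 0.52]
ft_force: [0.7, -0.5, -1.5]
gripper_width: 0.0169
t 24.1 pos [ 0.5004 -0.2895  0.1068] F [ 0.7  -0.51 -1.52] T [ 0.028 -0.01   0.044] w 0.0169
axes(cols x,y,z):
 [[ 4.0e-04 -4.4e-03 -1.0e+00]
 [ 2.0e-04 -1.0e+00  4.4e-03]
 [-1.0e+00 -2.0e-04 -4.0e-04]]
t 24.15 pos [ 0.5004 -0.2898  0.1069] F [ 0.3  -0.05  0.27] T [ 0.023  0.026 -0.055] w 0.0167
axes(cols x,y,z):
 [[ 5.0e-04 -4.9e-03 -1.0e+00]
 [-0.0e+00 -1.0e+00  4.9e-03]
 [-1.0e+00  0.0e+00 -5.0e-04]]
-0.05 -0.042 1367 x -0.0457 y rng [-0.0236  0.0224] z min/max [-0.0121  0.0098]
-0.042 -0.03 796 x -0.0365 y rng [-0.0232  0.0217] z min/max [-0.012   0.0099]
-0.03 -0.02 240 x -0.026 y rng [-0.0174  0.0178] z min/max [-0.0121 -0.0067]
-0.02 -0.01 165 x -0.0153 y rng [-0.0094  0.0074] z min/max [-0.0123 -0.0067]
-0.01 0 154 x -0.0055 y rng [-0.0093  0.0076] z min/max [-0.012  -0.0062]
0 0.005 65 x 0.0024 y rng [-0.0095  0.0073] z min/max [-0.0121 -0.007 ]
0.005 0.009 339 x 0.0081 y rng [-0.0155  0.0127] z min/max [-0.0167  0.0079]
0.009 0.012 263 x 0.0096 y rng [-0.0158  0.0129] z min/max [-0.0172  0.0071]
0.012 0.02 37 x 0.0129 y rng [-0.0159  0.0128] z min/max [-0.0169 -0.0048]
3336 [[ 0.47062629 -0.32220915]
 [ 0.53572459 -0.25762198]]
((0.5028994083404541, -0.289821058511734), (0.06384500116109848, 0.06428486853837967), 87.3057632446289)
```

View pics/w10z.png

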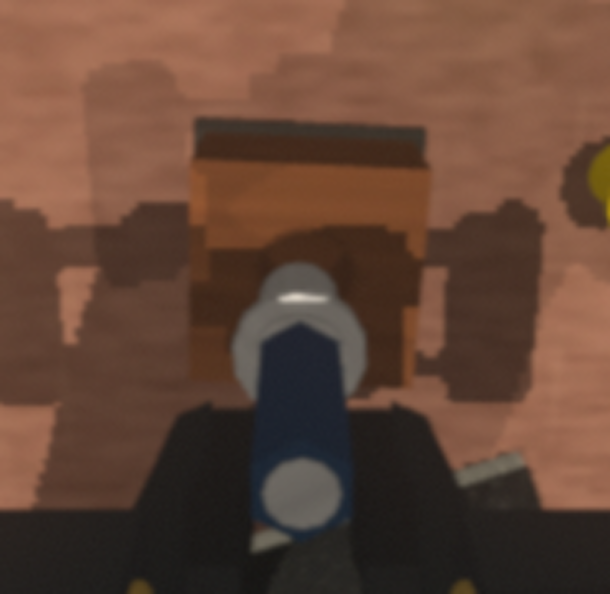

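```bash
python3 -m inch '[[0,0.0004,-0.0003,0,0,0,0],[0.006,0,0,0,0,0,0],[0.006,0,0,0,0,0,0],[0.005,0,0,0,0,0,0],[0,0,0,0,0,0,0]]'; python3 -m inch '[[0.005,0,0,0,0,0,0],[0.006,0,0,0,0,0,0],[0.006,0,0,0,0,0,0],[0.005,0,0,0,0,0,0],[0,0,0,0,0,0,0]]'
```

```text
time: 24.78
position: [0.4997, -0.2908, 0.0889]
tcp_rot: [-0.469, 1.57, 2.667]
ft_force: [0.5, 0.1, -1.6]
gripper_width: 0.0169
time: 25.4
position: [0.4998, -0.2908, 0.067]
tcp_rot: [-0.456, 1.57, 2.68]
ft_force: [0.3, -0.1, -1.2]
gripper_width: 0.0167
```

```bash
python3 -m inch '[[0.003,0,0,0,0,0,0],[0.002,0,0,0,0,0,0],[0.0005,0,0,0,0,0,0],[0,0,0,0,0,0,0],[0,0,0,0,0,0,0]]'; python3 -c "
from h import *
st()"
```

```text
time: 26.02
position: [0.5002, -0.291, 0.0622]
tcp_rot: [2.512, 1.571, -0.635]
ft_force: [0.1, 0.6, -1.8]
gripper_width: 0.0163
t 26.025 pos [ 0.5002 -0.291   0.0622] F [ 0.07  0.56 -1.85] T [ 0.008 -0.002  0.046] w 0.0163
axes(cols x,y,z):
 [[ 1.0e-04 -6.1e-03 -1.0e+00]
 [-1.0e-04 -1.0e+00  6.1e-03]
 [-1.0e+00  1.0e-04 -1.0e-04]]
```

```bash
python3 -m inch '[[0.0008,0,0,0,0,0,0],[0.0005,0,0,0,0,0,0],[0.0003,0,0,0,0,0,0],[0,0,0,0,0,0,0]]'
```

```text
time: 26.52
position: [0.5004, -0.291, 0.0609]
tcp_rot: [2.696, 1.57, -0.451]
ft_force: [-0.8, 1.1, 5.7]
gripper_width: 0.0165
```

```bash
python3 -m inch '[[0,0,0,0,0,0,68],[0,0,0,0,0,0,68],[0,0,0,0,0,0,68],[0,0,0,0,0,0,68],[-0.015,0,0,0,0,0,68],[-0.025,0,0,0,0,0,68],[-0.025,0,0,0,0,0,68],[-0.01,0,0,0,0,0,68],[0,0,0,0,0,0,68]]'; python3 - <<'E'
from h import *
from hd import *
s,r=st();c,p,d=snap('wrist','w11')
cv2.imwrite('pics/w11z.png',p[:,:,::-1])
c,W=cloud('w11')
def rng(z,t,R):
    m=(np.abs(W[...,2]-z)<t)&(np.hypot(W[...,0]-.502,W[...,1]+.290)<R);q=W[m]
    print(z,m.sum(),np.round(np.percentile(q,[1,99],axis=0),4).tolist(),np.round(np.median(q,0),4))
rng(.106,.003,.02);rng(.052,.003,.02);rng(.046,.002,.05)
E
```

```text
time: 27.65
position: [0.5006, -0.2913, 0.1363]
tcp_rot: [2.629, 1.569, -0.518]
ft_force: [0.4, -0.7, -0.0]
gripper_width: 0.0601
t 27.65 pos [ 0.5006 -0.2913  0.1363] F [ 0.37 -0.7  -0.01] T [ 0.046 -0.036 -0.013] w 0.0601
axes(cols x,y,z):
 [[ 1.4e-03 -6.3e-03 -1.0e+00]
 [-8.0e-04 -1.0e+00  6.3e-03]
 [-1.0e+00  8.0e-04 -1.4e-03]]
0.106 390 [[0.4937, -0.2981, 0.1033], [0.5115, -0.2813, 0.1083]] [ 0.5033 -0.29    0.1064]
0.052 305 [[0.4942, -0.3037, 0.0495], [0.517, -0.2759, 0.0549]] [ 0.5093 -0.2899  0.0519]
0.046 2864 [[0.4715, -0.3214, 0.0444], [0.535, -0.2576, 0.0475]] [ 0.5118 -0.2899  0.0459]
```

View pics/w11z.png

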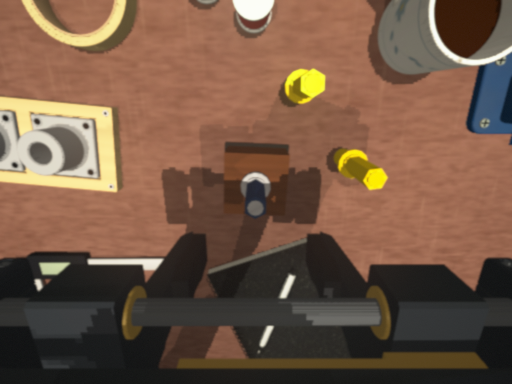

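```bash
python3 -m inch '[[0,-0.0463,-0.007,0,0,0,68],[0,-0.06,-0.0092,0,0,0,68],[0,-0.06,-0.0092,0,0,0,68],[0,-0.06,-0.0092,0,0,0,68],[0,-0.06,-0.0092,0,0,0,68],[0,0,0,0,0,0,68],[0,0,0,0,0,0,68],[0,0,0,0,0,0,68]]'; python3 - <<'E'
from h import *
from hd import *
s,r=st();c,p,d=snap('wrist','w12');st()
cv2.imwrite('pics/w12z.png',p[:,:,::-1])
facesd('w12',[(.554,.077),(.5457,-.005),(.537,-.085)])
E
```

```text
time: 28.7
position: [0.5452, -0.0071, 0.1349]
tcp_rot: [0.689, 1.569, -2.462]
ft_force: [-0.1, -0.2, 0.3]
gripper_width: 0.0598
t 28.7 pos [ 0.5452 -0.0071  0.1349] F [-0.13 -0.25  0.35] T [-0.041 -0.011 -0.014] w 0.0598
axes(cols x,y,z):
 [[-1.1e-03 -9.0e-03 -1.0e+00]
 [-9.0e-04 -1.0e+00  9.0e-03]
 [-1.0e+00  9.0e-04  1.1e-03]]
t 28.75 pos [ 0.5453 -0.007   0.1351] F [-0.44 -0.6  -0.05] T [ 0.055  0.016 -0.032] w 0.06
axes(cols x,y,z):
 [[-9.e-04 -9.e-03 -1.e+00]
 [-8.e-04 -1.e+00  9.e-03]
 [-1.e+00  8.e-04  9.e-04]]
[0.555  0.0769] maj [42.7 46.3] bore [0.5546 0.0768] [19.3 22.7] [170.4 180.4] px [170.2 180. ] zmed 0.0519 n 1247
[ 0.5472 -0.0036] maj [43.  44.2] bore [ 0.547  -0.0036] [20.1 22. ] [252.9 187.2] px [252.9 187. ] zmed 0.0517 n 1190
[ 0.5391 -0.0841] maj [41.6 45. ] bore [ 0.5387 -0.0841] [18.5 22.4] [334.1 194.5] px [334.2 194.1] zmed 0.0515 n 1183
```

View pics/w12z.png

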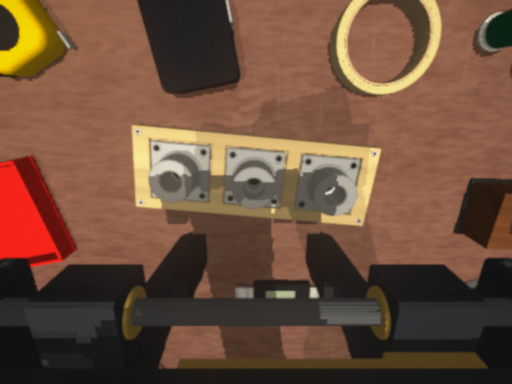

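```bash
python3 -m inch '[[0.03,0,0,0,0,0,68],[0.035,0,0,0,0,0,68],[0.03,0,0,0,0,0,68],[0.012,0,0,0,0,0,68],[0,0,0,0,0,0,68],[0,0,0,0,0,0,68]]';python3 -c "
from h import *
st()"
```

```text
time: 29.5
position: [0.5467, -0.0052, 0.0296]
tcp_rot: [-3.134, 1.569, 0.001]
ft_force: [0.5, 0.4, -0.3]
gripper_width: 0.0597
t 29.5 pos [ 0.5467 -0.0052  0.0296] F [ 0.54  0.41 -0.29] T [ 0.015 -0.028  0.015] w 0.0597
axes(cols x,y,z):
 [[ 0.0019 -0.0067 -1.    ]
 [ 0.     -1.      0.0067]
 [-1.     -0.     -0.0019]]
```

```bash
python3 -m inch '[[0.005,0,0.0005,0,0,0,68],[0.0025,0,0,0,0,0,60],[0,0,0,0,0,0,40],[0,0,0,0,0,0,40],[0,0,0,0,0,0,40],[0,0,0,0,0,0,0],[0,0,0,0,0,0,0]]';python3 -c "
from h import *
st()"
```

```text
time: 30.38
position: [0.5452, -0.0048, 0.0209]
tcp_rot: [-0.773, 1.571, 2.362]
ft_force: [-0.4, 0.6, -2.1]
gripper_width: 0.0414
t 30.375 pos [ 0.5452 -0.0048  0.0209] F [-0.44  0.55 -2.11] T [0.201 0.046 0.034] w 0.0414
axes(cols x,y,z):
 [[-2.0e-04 -6.1e-03 -1.0e+00]
 [ 2.0e-04 -1.0e+00  6.1e-03]
 [-1.0e+00 -2.0e-04  2.0e-04]]
```

```bash
python3 -m inch '[[0,0,0,0,0,0,0],[0,0,0,0,0,0,0]]';python3 -c "
from h import *
st();c,p,d=snap('wrist','w13')
cv2.imwrite('pics/w13z.png',cv2.resize(p[150:300,130:380,::-1],None,fx=3,fy=3,interpolation=cv2.INTER_CUBIC))"
```

```text
time: 30.62
position: [0.5452, -0.0048, 0.0209]
tcp_rot: [-0.896, 1.571, 2.239]
ft_force: [-0.3, 1.3, -0.8]
gripper_width: 0.0416
t 30.625 pos [ 0.5452 -0.0048  0.0209] F [-0.35  1.3  -0.81] T [0.267 0.069 0.032] w 0.0416
axes(cols x,y,z):
 [[-1.0e-04 -6.1e-03 -1.0e+00]
 [ 2.0e-04 -1.0e+00  6.1e-03]
 [-1.0e+00 -2.0e-04  1.0e-04]]
```

View pics/w13z.png

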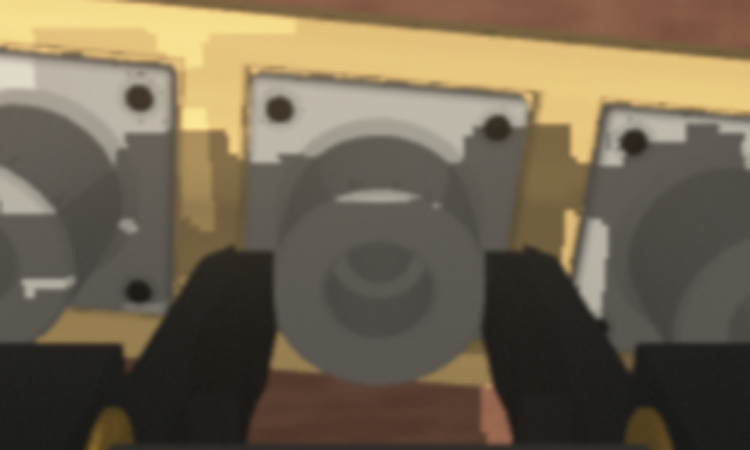

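```bash
python3 - <<'E'
from h import *
for n in ['top','scene']:
    p=cv2.imread(f'pics/{n}0.png');c=calibration(n);d=np.load(f'pics/{n}0d.npy');K,E=c['K'],c['extrinsics']
    h=cv2.cvtColor(p,cv2.COLOR_BGR2HSV);m=(((h[...,0]<8)|(h[...,0]>172))&(h[...,1]>180)&(h[...,2]>90)).astype(np.uint8)
    k,l,s,_=cv2.connectedComponentsWithStats(m);i=1+np.argmax(s[1:,4]);m=(l==i)
    v,u=np.nonzero(m);dd=d[m];q=np.stack([(u-K[0,2])/K[0,0]*dd,-(v-K[1,2])/K[1,1]*dd,-dd],-1)@E[:3,:3].T+E[:3,3]
    print(n,len(q),'z',np.percentile(q[:,2],[2,50,98]),cv2.minAreaRect(q[:,:2].astype(np.float32)))
    t=q[q[:,2]>.018];print(len(t),cv2.minAreaRect(t[:,:2].astype(np.float32)) if len(t)>5 else '')
E
python3 -m inch '[[-0.005,0,0,0,0,0,0],[-0.01,0,0,0,0,0,0],[-0.02,0,0,0,0,0,0],[-0.025,0,0,0,0,0,0],[-0.02,0,0,0,0,0,0],[0,0,0,0,0,0,0],[0,0,0,0,0,0,0]]';python3 -c "
from h import *
st();c,p,d=snap('wrist','w14')
cv2.imwrite('pics/w14z.png',p[:,:,::-1])"
```

```text
top 1306 z [-0.00123666  0.00706286  0.0339271 ] ((0.4615284502506256, 0.14725109934806824), (0.46785521507263184, 0.16505944728851318), 74.9192123413086)
168 ((0.458370178937912, 0.14684873819351196), (0.4654347598552704, 0.15916989743709564), 74.9192123413086)
scene 1819 z [0.00199644 0.00623496 0.02964543] ((0.2133364975452423, 0.359821081161499), (0.1554689258337021, 0.7437368631362915), 77.37167358398438)
368 ((0.211754709482193, 0.36075401306152344), (0.15416303277015686, 0.7402787208557129), 77.35798645019531)
time: 31.55
position: [0.5446, -0.0052, 0.1004]
tcp_rot: [0.213, 1.57, -2.935]
ft_force: [-0.7, -0.9, -6.1]
gripper_width: 0.0417
t 31.55 pos [ 0.5446 -0.0052  0.1004] F [-0.7  -0.94 -6.1 ] T [0.052 0.064 0.051] w 0.0417
axes(cols x,y,z):
 [[-1.1e-03 -6.4e-03 -1.0e+00]
 [-2.0e-04 -1.0e+00  6.4e-03]
 [-1.0e+00  2.0e-04  1.1e-03]]
```

View pics/w14z.png

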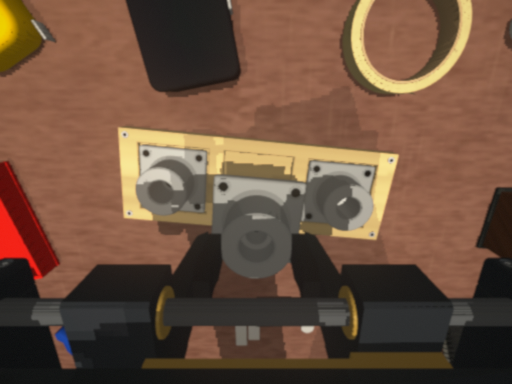

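```bash
python3 - <<'E'
from h import *
n='top'
p=cv2.imread(f'pics/{n}0.png');c=calibration(n)
h=cv2.cvtColor(p,cv2.COLOR_BGR2HSV);m=(((h[...,0]<8)|(h[...,0]>172))&(h[...,1]>180)&(h[...,2]>90)).astype(np.uint8)
k,l,s,_=cv2.connectedComponentsWithStats(m);i=1+np.argmax(s[1:,4]);m=(l==i).astype(np.uint8);print(s[i])
cs,_=cv2.findContours(m,cv2.RETR_EXTERNAL,cv2.CHAIN_APPROX_NONE)
W=np.array([onz(c,*q,.028)[:2] for q in cs[0][:,0].astype(float)],np.float32);print(cv2.minAreaRect(W))
E
```

```text
[ 137  176   42   42 1306]
((0.4996539354324341, 0.2933535575866699), (0.12463338673114777, 0.12754496932029724), 11.308747291564941)
```

```bash
python3 -m inch '[[0,-0.025,0.004,0,0,0,0],[0,-0.05,0.0079,0,0,0,0],[0,-0.05,0.0079,0,0,0,0],[0,-0.05,0.0079,0,0,0,0],[0,-0.05,0.0079,0,0,0,0],[0,-0.05,0.0079,0,0,0,0],[0,-0.0231,0.0038,0,0,0,0],[0,0,0,-0.13,0,0,0],[0,0,0,-0.13,0,0,0],[0,0,0,0,0,0,0],[0,0,0,0,0,0,0],[0,0,0,0,0,0,0]]'; python3 - <<'E'
from h import *
from hd import *
s,r=st();c,p,d=snap('wrist','w15');st()
cv2.imwrite('pics/w15z.png',p[:,:,::-1])
c,W=cloud('w15')
h=cv2.cvtColor(p,cv2.COLOR_RGB2HSV)
red=((h[...,0]<10)|(h[...,0]>170))&(h[...,1]>150)
m=red&(np.abs(W[...,2]-.028)<.003)&(np.hypot(W[...,0]-.5,W[...,1]-.293)<.1)
q=W[m];print(m.sum(),cv2.minAreaRect(q[:,:2].astype(np.float32)))
m=red&(np.abs(W[...,2]-.004)<.003)&(np.hypot(W[...,0]-.5,W[...,1]-.293)<.1)
q=W[m];print(m.sum(),cv2.minAreaRect(q[:,:2].astype(np.float32)))
E
```

```text
time: 33.1
position: [0.4996, 0.2933, 0.1008]
tcp_rot: [0.417, 1.57, -2.473]
ft_force: [-0.0, -0.1, -4.3]
gripper_width: 0.0414
t 33.1 pos [0.4996 0.2933 0.1008] F [-0.04 -0.07 -4.33] T [ 0.062 -0.007  0.011] w 0.0414
axes(cols x,y,z):
 [[-3.000e-04  2.497e-01 -9.683e-01]
 [-3.000e-04 -9.683e-01 -2.497e-01]
 [-1.000e+00  2.000e-04  4.000e-04]]
t 33.15 pos [0.4997 0.2934 0.1009] F [ 0.19 -0.16 -5.31] T [-0.019 -0.005  0.037] w 0.0417
axes(cols x,y,z):
 [[-1.000e-04  2.501e-01 -9.682e-01]
 [-2.000e-04 -9.682e-01 -2.501e-01]
 [-1.000e+00  2.000e-04  2.000e-04]]
1653 ((0.5000263452529907, 0.2966907024383545), (0.12097268551588058, 0.12436360865831375), 11.143646240234375)
6567 ((0.5014383792877197, 0.2967986762523651), (0.1211475282907486, 0.12014905363321304), 12.752493858337402)
```

View pics/w15z.png

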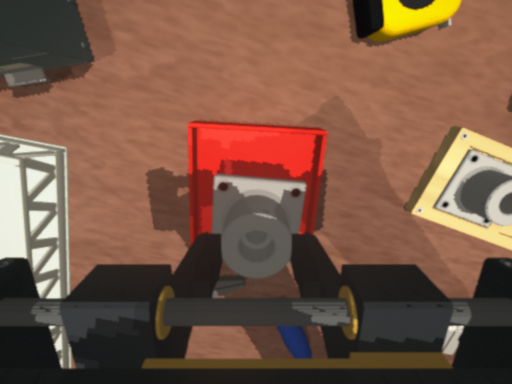

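```bash
python3 -m inch '[[0.015,-0.0025,0,0,0,0,0],[0.025,0,0,0,0,0,0],[0.02,0,0,0,0,0,0],[0.01,0,0,0,0,0,0],[0.005,0,0,0,0,0,0],[0,0,0,0,0,0,0],[0,0,0,0,0,0,0]]';python3 -c "
from h import *
st()"
```

```text
time: 34.02
position: [0.4997, 0.2962, 0.0266]
tcp_rot: [-2.828, 1.57, 0.567]
ft_force: [-0.7, 0.4, -4.7]
gripper_width: 0.0415
t 34.025 pos [0.4997 0.2962 0.0266] F [-0.7   0.44 -4.7 ] T [ 0.03  -0.035 -0.002] w 0.0415
axes(cols x,y,z):
 [[ 1.10e-03  2.51e-01 -9.68e-01]
 [ 7.00e-04 -9.68e-01 -2.51e-01]
 [-1.00e+00 -4.00e-04 -1.20e-03]]
```

```bash
python3 -m inch '[[0.004,0,0,0,0,0,0],[0.003,0,0,0,0,0,0],[0.001,0,0,0,0,0,0],[0,0,0,0,0,0,0],[0,0,0,0,0,0,0],[0,0,0,0,0,0,0]]';python3 -c "
from h import *
st()"
```

```text
time: 34.78
position: [0.4992, 0.2959, 0.0181]
tcp_rot: [-2.732, 1.571, 0.663]
ft_force: [-0.1, 0.2, -4.8]
gripper_width: 0.0415
t 34.775 pos [0.4992 0.2959 0.0181] F [-0.06  0.17 -4.79] T [ 0.046  0.    -0.014] w 0.0415
axes(cols x,y,z):
 [[ 1.000e-04  2.511e-01 -9.680e-01]
 [ 1.000e-04 -9.680e-01 -2.511e-01]
 [-1.000e+00 -1.000e-04 -2.000e-04]]
```

```bash
python3 -m inch '[[0.0005,0,0,0,0,0,0],[0.0005,0,0,0,0,0,0],[0.0005,0,0,0,0,0,0],[0,0,0,0,0,0,0]]';python3 -c "
from h import *
st()"
```

```text
time: 35.28
position: [0.4992, 0.2959, 0.0169]
tcp_rot: [2.613, 1.571, -0.275]
ft_force: [-1.9, -1.3, 1.5]
gripper_width: 0.0417
t 35.275 pos [0.4992 0.2959 0.0169] F [-1.93 -1.26  1.53] T [-0.276  0.476 -0.019] w 0.0417
axes(cols x,y,z):
 [[ 2.000e-04  2.511e-01 -9.680e-01]
 [-0.000e+00 -9.680e-01 -2.511e-01]
 [-1.000e+00  1.000e-04 -2.000e-04]]
```

```bash
python3 -m inch '[[0.0002,0,0,0,0,0,0],[0,0,0,0,0,0,68],[0,0,0,0,0,0,68],[0,0,0,0,0,0,68],[0,0,0,0,0,0,68],[-0.015,0,0,0,0,0,68],[-0.03,0,0,0,0,0,68],[-0.04,0,0,0,0,0,68],[-0.04,0,0,0,0,0,68],[-0.02,0,0,0,0,0,68],[0,0,0,0,0,0,68],[0,0,0,0,0,0,68]]';python3 - <<'E'
from h import *
from hd import *
st();c,p,d=snap('wrist','w16');cv2.imwrite('pics/w16z.png',p[:,:,::-1])
facesd('w16',[(.5,.296)],z=.048)
for n in ['top','scene']: snap(n,n+'9')
p=cv2.imread('pics/top9.png');cv2.imwrite('pics/top9z.png',cv2.resize(p[110:260,130:440],None,fx=2.5,fy=2.5,interpolation=cv2.INTER_CUBIC))
p=cv2.imread('pics/scene9.png');cv2.imwrite('pics/scene9z.png',cv2.resize(p[90:300,130:400],None,fx=2.8,fy=2.8,interpolation=cv2.INTER_CUBIC))
E
```

```text
time: 36.78
position: [0.4987, 0.2954, 0.1607]
tcp_rot: [0.393, 1.57, -2.494]
ft_force: [0.7, 0.2, -0.2]
gripper_width: 0.0595
t 36.775 pos [0.4987 0.2954 0.1607] F [ 0.71  0.16 -0.15] T [0.025 0.013 0.02 ] w 0.0595
axes(cols x,y,z):
 [[-8.000e-04  2.511e-01 -9.680e-01]
 [-6.000e-04 -9.680e-01 -2.511e-01]
 [-1.000e+00  4.000e-04  1.000e-03]]
[0.5008 0.2976] maj [39.2 40. ] bore [0.5007 0.2977] [18.5 20.2] [255.  178.3] px [255.2 178.2] zmed 0.0477 n 970
```

View pics/w16z.png

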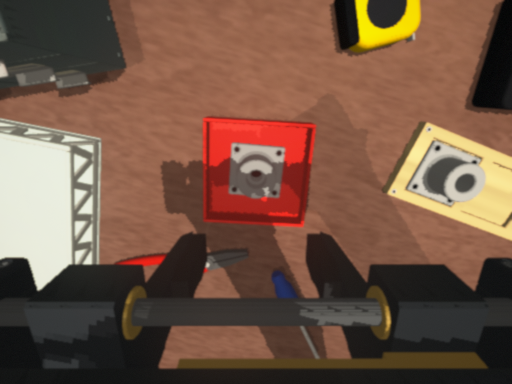

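View pics/top9z.png

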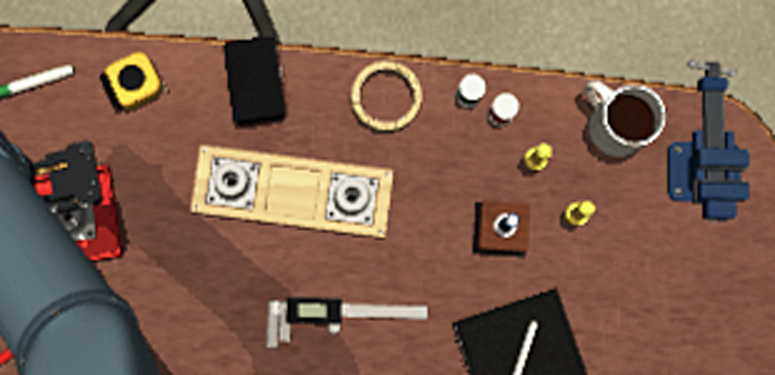

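View pics/scene9z.png

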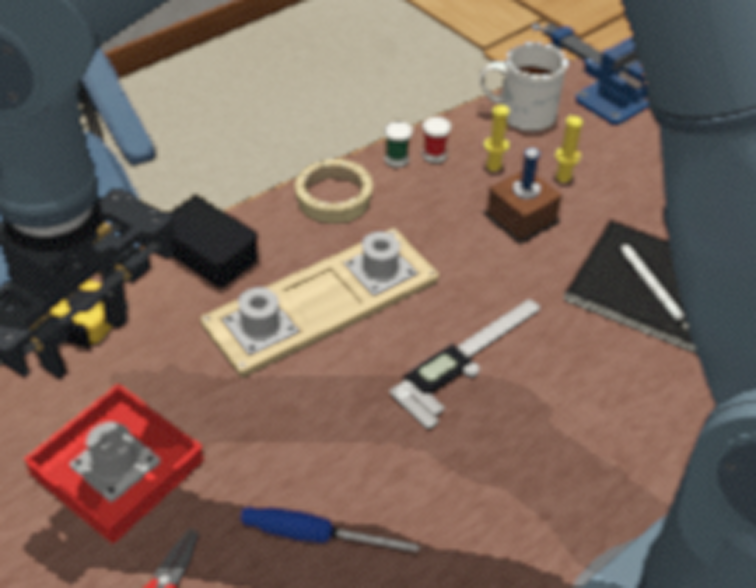

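All views agree: the rejected housing stands upright in the tray (wrist image (255,178), top face at 0.048 m). The gauge is in its stand, the other two housings are in their pockets, and the bystanders look unmoved.

```bash
python3 -c "
from rig import *
print(job_done())"
```

```text
the job is handed in; nothing more can be done
None
```

I gauged the three bores from left to right, and the middle housing is the bad one. It is now in the red tray, and the job was handed in at about 37 s.

| Housing | Result | Where the gauge stopped | Where it is now |
|---|---|---|---|
| Left | Good | Collar on the housing | In its pocket |
| Middle | Bad | About 17 mm down | Upright in the red reject tray |
| Right | Good | Collar on the housing | In its pocket |

- **Forces:** each stop was felt with about 7 N. Setting the gauge back in its stand took about the same, and the housing touched down in the tray at about 6 N.
- **Gauge:** the last depth check shows it upright in its stand, with the collar at 52 mm, resting on the block.
- **Rejected housing:** it stands level in the tray with its top face at about 48 mm, centred to within about 2 mm.
- **Things lying around:** in the final top, scene and wrist pictures they show no visible movement. The arm hid part of the pliers in the top view.
- **Disagreements:**
  - The wrist camera and the arm's measured position differed by 1–2 mm, so I corrected each bore against the gauge seen in the same picture.
  - The jaws read 41.5 mm on the 44 mm boss. The picture showed a sound grip and nothing slipped.

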